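Fit the blades to the model wind turbine

TASK

Turn the turbine's rotor by its rim until the single-line lock mark faces the pointer and slide the lock bolt home, then slide every white blade on the table fully home into a socket, the blades spaced evenly round the hub, with the rotor locked. When they are all in, draw the bolt fully back and turn the rotor by its rim until the double-line park mark faces the pointer, leaving every blade fully home and not shoving the other things on the table about.

Things in the scene. Friction and masses are not known exactly. Their poses are not given: they have to be found in the camera images.
- blade1_grip (a point): Sizes in mm. A white turbine blade lying flat on the table; all blades are alike, three or four are present. Flat-sided root block 65 long, 38 wide, 14 thick; beyond it a tapered tip 65 long; before it a square aluminium spar 10 x 10. 50 to 80 g. This point: where it balances (within 10) and is gripped, mid-width, 7 above the table; +x along the blade to the spar, y across the width. Nose at x = +93, tip at -85.
- blade1_root (a point): Blade 1: centre of the root face, the step where the spar begins, at x = +45 from the grip point, same axes. The spar is 48 long from here, its last 10 tapering to 5 x 5. This face meets the socket's mouth when the blade is fully home. Both faces of the blade are alike.
- blade2_grip (a point): Sizes in mm. A white turbine blade lying flat on the table; all blades are alike, three or four are present. Flat-sided root block 65 long, 38 wide, 14 thick; beyond it a tapered tip 65 long; before it a square aluminium spar 10 x 10. 50 to 80 g. This point: where it balances (within 10) and is gripped, mid-width, 7 above the table; +x along the blade to the spar, y across the width. Nose at x = +93, tip at -85.
- blade2_root (a point): Blade 2: centre of the root face, the step where the spar begins, at x = +45 from the grip point, same axes. The spar is 48 long from here, its last 10 tapering to 5 x 5. This face meets the socket's mouth when the blade is fully home. Both faces of the blade are alike.
- blade3_grip (a point): Sizes in mm. A white turbine blade lying flat on the table; all blades are alike, three or four are present. Flat-sided root block 65 long, 38 wide, 14 thick; beyond it a tapered tip 65 long; before it a square aluminium spar 10 x 10. 50 to 80 g. This point: where it balances (within 10) and is gripped, mid-width, 7 above the table; +x along the blade to the spar, y across the width. Nose at x = +93, tip at -85.
- blade3_root (a point): Blade 3: centre of the root face, the step where the spar begins, at x = +45 from the grip point, same axes. The spar is 48 long from here, its last 10 tapering to 5 x 5. This face meets the socket's mouth when the blade is fully home. Both faces of the blade are alike.
- blade4_grip (a point): Sizes in mm. A white turbine blade lying flat on the table; all blades are alike, three or four are present. Flat-sided root block 65 long, 38 wide, 14 thick; beyond it a tapered tip 65 long; before it a square aluminium spar 10 x 10. 50 to 80 g. This point: where it balances (within 10) and is gripped, mid-width, 7 above the table; +x along the blade to the spar, y across the width. Nose at x = +93, tip at -85.
- blade4_root (a point): Blade 4: centre of the root face, the step where the spar begins, at x = +45 from the grip point, same axes. The spar is 48 long from here, its last 10 tapering to 5 x 5. This face meets the socket's mouth when the blade is fully home. Both faces of the blade are alike.
- rotor_center (a point): On the rotor's vertical axis, 95 above the table, at socket height; axes turn with the rotor. Aluminium face plate, radius 78, upper face 115 above the table, with an upstanding rim: inner radius 68, outer 78, top 137 above the table, gripped across its 10 wall. Fixed cap in the middle: radius 26, top 139. Fitted blades reach 210 out, 85 to 105 above the table. The turbine's base is fixed, radius 75.
- rotor (a joint): Angle of the rotor, anticlockwise from above, no stops; 0 when the lock mark faces the pointer, 1.571 when the park mark does. Stays where it is left (friction 0.06 N m). Cannot turn while the lock bolt is home.
- lock_mark (a point): The lock mark: a single dark line 5 wide engraved radially across the rim's top and the plate inside it; this point is on it, 64 from the axis, 124 above the table.
- park_mark (a point): The park mark: two parallel dark lines 10 apart, each 5 wide, engraved radially across rim and plate; this point is midway between them, 64 from the axis, 124 above the table, 90 degrees clockwise (from above) of the lock mark.
- pointer_tip (a point): Tip of the fixed dark pointer arm, 7 to 18 wide, that runs from the central cap out to 64 from the axis, 122 to 126 above the table. A mark faces the pointer when its line lies in line with this tip. The rim is not to be gripped within about 35 degrees of the pointer or of the bolt, which stands directly opposite it.
- lock_bolt (a joint): Travel of the rotor lock bolt, m: 0 drawn (towards the axis), 0.012 fully home in the rim's notch. It slides straight outward, directly opposite the pointer, about 2 N friction, stays where it is left, and goes home only when the lock mark faces the pointer (within about 2.5 degrees), where the 16 wide notch meets the 9 wide bolt.
- bolt_knob (a point): Middle of the lock bolt's upright black knob, 14 across, from 128 to 164 above the table (this point 150); 40 from the axis when drawn, 52 when home; moves with the bolt. Can be pinched from above or pushed.
- socket_x (a point): Centre of the mouth of the blade socket on rotor_center's +x axis: a level square steel tube under the plate, 12.4 inside, 19.4 outside, open straight outward, mouth 80 from the axis, 95 above the table, deep enough for the whole spar. Twelve like it, every 30 degrees round the rotor (the lock mark lies over the one opposite); any may be used; they turn with the rotor.
- solar_panel: Small loose solar panel, 90 x 70 x 8; leave alone. Origin: the middle of its underside.
- tape_roll: Roll of tape lying flat, 90 across, 24 tall; leave alone. Origin: the middle of its underside.
- screwdriver: Screwdriver, 200 long, 26 thick handle; leave alone. Origin: the middle of its underside.
Not all that is in view belongs to the job. Leave any yellow look-alike of the part that bears blade2_grip alone. Leave any green look-alike of the part that bears blade4_grip alone.

How it is judged:
By the outcome, as a careful person would: the job done as asked, in the order asked, and still so for the second after the job is handed in, with the robot touching nothing.
Of blade1, blade2, blade3, blade4 only 3 to 4 are there at a start; the rules pass over those that are not, and their reading is None.
At some moment in a run one of blade1, blade2, blade3, blade4 may be knocked a few centimetres aside while the robot is not near it.
Once in a run the grip may slacken for a moment while it holds something.
It also fails if it takes over 208 s, if anything falls off the work surface, if the arm or the gripper's body presses on something with over 40 N, if the wrist force passes 120 N, or if a joint passes its speed limit or range.

ROBOT

A 6-joint arm with a two-finger parallel gripper is mounted at the origin on the work surface. World frame = base frame: x ahead of the robot, y to its left, z up, the work surface at z = 0. Lengths are in m, angles in rad, forces in N, time in s.
With the tool pointing down it reaches from about 0.25 to 0.8 m from the base axis. Payload 3.9 kg.
Tool frame: the origin (TCP) lies at the very end of the fingers, on their centre line; the grasp point (between the pads) lies 19 mm behind it (ctrl.tcp_to_grasp is the distance from the TCP to the grasp point, in m); z points along the fingers, x is the direction in which the jaws open and shut, and the axes are right-handed (so a half turn about z gives the same grasp; the last joint's range is limited). The gripper opens to 85 mm and grips with 20 to 120 N. Pads are 22 mm wide; open, the fingers measure 114 mm over their backs; the gripper's body (76 mm by 85 mm) begins 54 mm behind the grasp point. The pads swing forward as they close: fully open they stand 13 mm farther back than shut.
Start: joints at [-1.11, 0.26, -0.138, 1.173, 0, 1.571], TCP at [0.233, -0.47, 0.231] pointing down, gripper open.
Joint ranges: [-2.78, 2.78], [-0.83, 1.72], [-1.28, 1.37], [-1.9, 2.12], [-1.57, 1.48], [-3.14, 3.14]. Speed limits (rad/s): [2.57, 2.57, 3.14, 3.14, 3.14, 3.14].

INTERFACE

Orientations are given as a unit quaternion [w, x, y, z].
In Python, from cell import ctrl gives the robot as it stands.
- The arm moves only by the tool servo_tool, never from a script. Its arguments are lists of equal length, an entry for each row: "xyz": the shift along the tool's x, y, z in m, a list of three; "angular": the turn, a rotation vector about the tool's x, y, z in degrees, a list of three; "gripper": the finger opening in m, from 0 to 0.0854. A call has 1 to 10 rows; each row shifts and turns the pose as measured when the row begins, along the tool's axes as they then stand; what a row does not reach is not made up. A row lasts 1/8 s, in which the tool goes at most 62.5 mm and 10.7 degrees, less where a joint would pass 70% of its speed; a pose out of reach is approached as far as the arm can. A call with a gripper value outside its range is refused whole. The fingers move at their own pace and stop on an object; "newtons" is the grip in N (left out, the last holds). Time passes only in rows, so rows that do not move let the fingers close. It gives the time, the measured TCP pose, the force and the opening at its end, in the units of the state.
- ctrl.state(): the state, without advancing time (a new reading comes with each control period).
- ctrl.capture(name): name is "side" or "top" or "wrist"; returns the picture (384x512x3 uint8, red, green, blue); there is no depth.
- ctrl.get_calibration(name): a dict with "fx", "fy", "cx", "cy" (pixels), "camera_from_world" (4x4, takes a point from world to camera coordinates). Camera axes: x right, y up, looking along -z (the intrinsics and any distortion apply to the point x, -y, -z); pixel columns grow to the right and rows downward; lengths in m; the calibration is good to about 2 mm. A picture is of the moment at which its call begins: read the wrist's pose just before it. get_calibration takes no time and is no camera call; for the wrist camera it gives the pose at the moment of the call.
- ctrl.job_done(): hands the job in, once; it reports no verdict.
Trained networks look in the newest picture that a camera, given by its name, has taken for a name from the list of things; names that differ only in an ending like _2 or _b are one class to them, and where a whole thing is asked for, a point or a joint stands for the part that bears it (a point fixed in the world has none). Each returns a list of dicts, best first, with "conf" (0 to 1); they miss things now and then, are a little off and sometimes report something else, mostly with a low value. They report only what shows in the picture. A call takes as long as a camera call. They do not tell look-alikes from the thing itself.
- ctrl.search_frame(camera, label): "centre" ([x, y, z] in m, in world coordinates, good to about 4 mm: the middle of the surface that is visible of it).
- ctrl.outline_of(camera, label): "pixels" (384x512 bool, what is visible of it).
The state is a dict: "clock": time; "joints": joint angles; "joint_vel": joint speeds; "effort": joint torques, N m; "position": TCP position; "tcp_rot": TCP orientation; "ft_force": force on the tool from outside, world axes, zero at the start; "ft_torque": the same for the moment, N m; "gripper_width": finger opening in m.
Only numpy, scipy, OpenCV 4.12 (cv2) and the standard library are available. Lean on these libraries where they do the work, as an engineer would, in place of code of your own. Each camera call takes 0.05 s, during which the arm holds its last target. There are 200 camera calls.

## Working session

There is one attempt and no reset: what is moved stays moved. The work goes in short steps, Python scripts to look and compute and a tool call to move; the robot and the scene stay as the last step left them, time stands still between calls to the robot, and variables do not carry over. Pictures are saved under pics/ and viewed, about 12 in all and at most 16, crops included, and the job is handed in when it is done.

Besides the shell and the picture viewer there is one more tool, called as a command line: name --argument value ..., lists and objects as JSON in quotes. servo_tool: Moves the arm, as the interface text tells. Its arguments: {"type":"object","properties":{"xyz":{"type":"array"},"angular":{"type":"array"},"gripper":{"type":"array"},"newtons":{"type":"number"}},"required":["xyz","angular","gripper"]}

```bash
ls; mkdir -p pics
cat > h.py <<'E'
import numpy as np, cv2, json
from cell import ctrl
from scipy.spatial.transform import Rotation as R
def cap(cam,name=None):
    im=ctrl.capture(cam)
    if name: cv2.imwrite(f'pics/{name}.png',im[:,:,::-1])
    return im, ctrl.get_calibration(cam)
def proj(c,p):
    q=c['camera_from_world']@np.r_[p,1]
    return np.array([c['cx']+c['fx']*q[0]/-q[2], c['cy']+c['fy']*(-q[1])/-q[2]])
def back(c,uv,z):
    T=np.linalg.inv(c['camera_from_world'])
    d=T[:3,:3]@np.array([(uv[0]-c['cx'])/c['fx'],-(uv[1]-c['cy'])/c['fy'],-1]); o=T[:3,3]
    return o+d*(z-o[2])/d[2]
def tcp():
    s=ctrl.state(); q=s['tcp_rot']; return np.array(s['position']), R.from_quat([q[1],q[2],q[3],q[0]]), s
E
python3 - <<'E'
from h import *
for cam in ['top','side']:
    im,c=cap(cam,cam+'0'); print(cam,{k:(v if np.isscalar(v) else np.round(v,3).tolist()) for k,v in c.items()})
    for l in ['blade1_grip','blade1_root','rotor_center','lock_mark','park_mark','pointer_tip','bolt_knob','socket_x','solar_panel','tape_roll','screwdriver']:
        print(l,[(np.round(d['centre'],3).tolist(),round(d['conf'],2)) for d in ctrl.search_frame(cam,l)][:8])
p,r,s=tcp();print(p,r.as_matrix().round(3),s)
E
```

```text
pics
top {'fx': 483.9459308312549, 'fy': 483.9459308312549, 'cx': 265.06975480721735, 'cy': 182.12933004537362, 'camera_from_world': [[0.005, -1.0, -0.005, 0.004], [0.99, 0.004, 0.141, -0.498], [-0.141, -0.006, 0.99, -1.687], [0.0, 0.0, 0.0, 1.0]]}
blade1_grip []
blade1_root [([0.381, -0.131, 0.022], 0.45)]
rotor_center [([0.562, 0.009, 0.109], 0.57)]
lock_mark [([0.566, 0.01, 0.118], 0.63)]
park_mark [([0.562, 0.011, 0.117], 0.71)]
pointer_tip [([0.556, 0.011, 0.114], 0.85)]
bolt_knob []
socket_x [([0.565, 0.009, 0.12], 0.61)]
solar_panel [([0.651, -0.182, 0.007], 0.93)]
tape_roll [([0.382, -0.131, 0.022], 0.8)]
screwdriver [([0.434, 0.131, 0.023], 0.71), ([0.521, -0.292, 0.016], 0.58)]
side {'fx': 461.03191247490435, 'fy': 461.03191247490435, 'cx': 259.2698915438199, 'cy': 188.70440911394113, 'camera_from_world': [[-0.708, -0.706, 0.001, 0.322], [0.539, -0.539, 0.647, -0.333], [-0.456, 0.459, 0.762, -1.231], [0.0, 0.0, 0.0, 1.0]]}
blade1_grip [([0.549, 0.026, 0.115], 0.71)]
blade1_root [([0.521, -0.284, 0.014], 0.74), ([0.555, 0.023, 0.117], 0.35)]
rotor_center [([0.56, 0.023, 0.11
[... 360 characters left out ...]
 -0.    -1.   ]] {'clock': 1.2, 'joints': array([-1.10998967e+00,  2.60001565e-01, -1.38109343e-01,  1.17271961e+00,
        1.95459043e-05,  1.57076443e+00]), 'joint_vel': array([ 0.00070149,  0.00192035, -0.00072523, -0.00085708, -0.00031797,
       -0.00081255]), 'effort': array([-1.70275787e-03, -4.05621207e+01,  2.54236275e+01,  1.23816491e-03,
       -1.84803953e-04,  4.94127917e-06]), 'position': array([ 0.23344756, -0.47021606,  0.23129995]), 'tcp_rot': array([-1.73139767e-05,  8.49911566e-01, -5.26925356e-01, -9.37865583e-06]), 'ft_force': array([-0.24147831, -0.07660313, -0.90356783]), 'ft_torque': array([ 0.01052844, -0.00889601,  0.01220553]), 'gripper_width': 0.0858977101746003}
```

Run:
```python
import cv2
a=cv2.imread('pics/top0.png');cv2.imwrite('pics/top0b.png',cv2.resize(a,None,fx=1.56,fy=1.56,interpolation=cv2.INTER_CUBIC))
a=cv2.imread('pics/side0.png');cv2.imwrite('pics/side0b.png',cv2.resize(a,None,fx=1.56,fy=1.56,interpolation=cv2.INTER_CUBIC))
```

```text
(no output)
```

View pics/top0b.png

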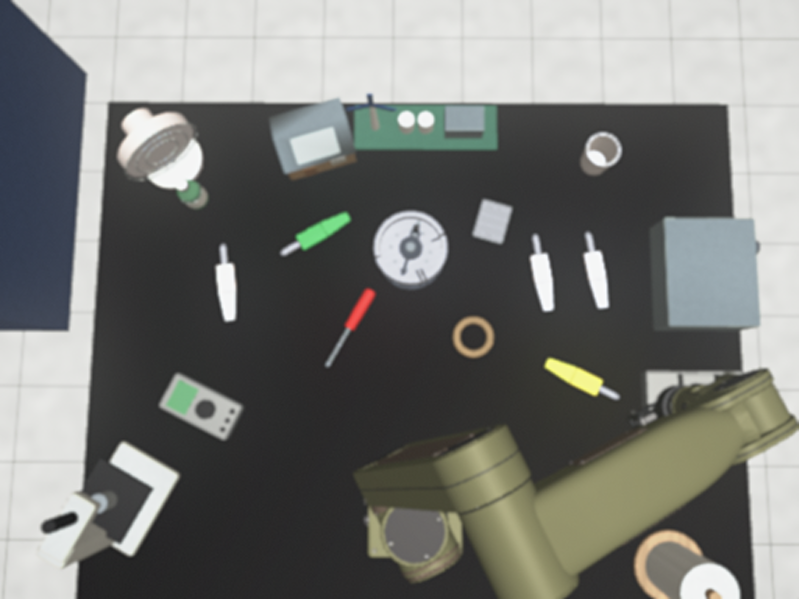

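View pics/side0b.png

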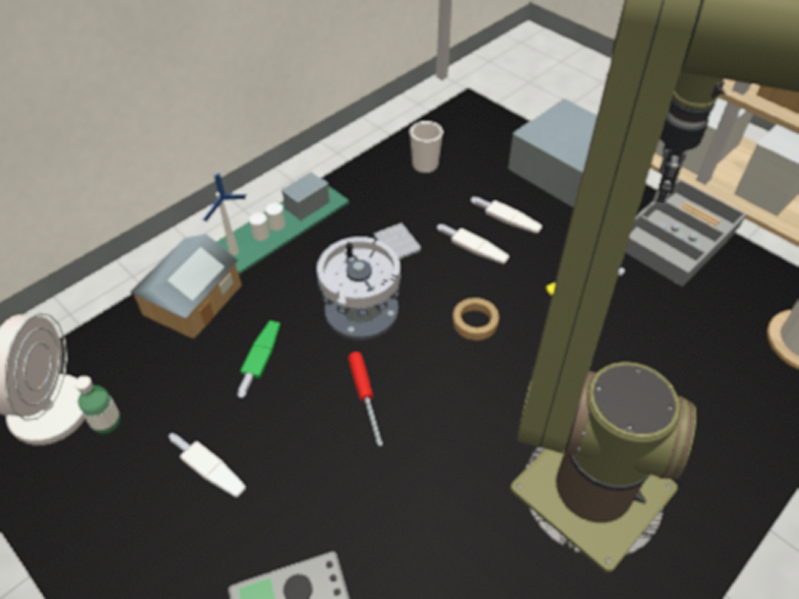

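```bash
cat >> h.py <<'E'
def blades(im,c,zt=0.014,show=False):
    """white blades on table: area px, grip xy (root-tip frame), yaw of +x (towards spar)"""
    hsv=cv2.cvtColor(im,cv2.COLOR_RGB2HSV); m=((hsv[...,1]<40)&(hsv[...,2]>150)).astype(np.uint8)
    n,l,st,ce=cv2.connectedComponentsWithStats(m); out=[]
    for i in range(1,n):
        if st[i,4]<150 : continue
        ys,xs=np.nonzero(l==i); P=np.array([back(c,(x,y),zt)[:2] for x,y in zip(xs,ys)])
        mu=P.mean(0); w,v=np.linalg.eigh(np.cov(P.T)); a=v[:,1]; t=(P-mu)@a; b=(P-mu)@v[:,0]
        L=np.ptp(t); 
        if not .09<L<.2: continue
        # wide end is root block
        wid=lambda s:np.ptp(b[s]) if s.sum()>3 else 0
        if wid(t>t.max()-.03)<wid(t<t.min()+.03): a=-a
        t=(P-mu)@a
        out.append(dict(px=ce[i].round(0),mu=mu,yaw=np.arctan2(a[1],a[0]),L=L,tip=mu+a*t.min(),front=mu+a*t.max()))
    return out
E
python3 - <<'E'
from h import *
im,c=cap('top')
for b in blades(im,c): print({k:np.round(v,3) for k,v in b.items()})
im,c=cap('wrist','w0'); T=np.linalg.inv(c['camera_from_world']); p,r,s=tcp()
print(c['fx'],c['cx'],c['cy'], (r.inv().apply(T[:3,3]-p)).round(4), (r.inv().as_matrix()@T[:3,:3]).round(3))
a=cv2.imread('pics/top0.png');u=proj(ctrl.get_calibration('top'),[.565,.01,.13]).astype(int);print(u)
cv2.imwrite('pics/rot.png',cv2.resize(a[u[1]-35:u[1]+35,u[0]-40:u[0]+40],None,fx=8,fy=8,interpolation=cv2.INTER_CUBIC))
E
```

```text
{'px': array([92., 83.]), 'mu': array([0.871, 0.653]), 'yaw': np.float64(-0.919), 'L': np.float64(0.181), 'tip': array([0.817, 0.723]), 'front': array([0.927, 0.58 ])}
{'px': array([115., 108.]), 'mu': array([0.776, 0.563]), 'yaw': np.float64(2.312), 'L': np.float64(0.141), 'tip': array([0.825, 0.51 ]), 'front': array([0.73 , 0.614])}
{'px': array([315., 142.]), 'mu': array([ 0.652, -0.175]), 'yaw': np.float64(-0.259), 'L': np.float64(0.09), 'tip': array([ 0.608, -0.164]), 'front': array([ 0.695, -0.187])}
{'px': array([263., 158.]), 'mu': array([0.589, 0.016]), 'yaw': np.float64(0.893), 'L': np.float64(0.171), 'tip': array([ 0.535, -0.051]), 'front': array([0.643, 0.083])}
{'px': array([382., 175.]), 'mu': array([ 0.528, -0.415]), 'yaw': np.float64(-2.973), 'L': np.float64(0.179), 'tip': array([ 0.625, -0.398]), 'front': array([ 0.448, -0.429])}
{'px': array([347., 177.]), 'mu': array([ 0.521, -0.29 ]), 'yaw': np.float64(-2.987), 'L': np.float64(0.178), 'tip': array([ 0.617, -0.275]), 'front': array([ 0.442, -0.302])}
{'px': array([145., 183.]), 'mu': array([0.495, 0.441]), 'yaw': np.float64(-3.011), 'L': np.float64(0.177), 'tip': array([0.592, 0.454]), 'front': array([0.416, 0.43 ])}
{'px': array([422., 245.]), 'mu': array([ 0.278, -0.55 ]), 'yaw': np.float64(-0.878), 'L': np.float64(0.094), 'tip': array([ 0.248, -0.514]), 'front': array([ 0.308, -0.586])}
{'px': array([132., 262.]), 'mu': array([0.216, 0.476]), 'yaw': np.float64(-2.038), 'L': np.float64(0.167), 'tip': array([0.26 , 0.563]), 'front': array([0.185, 0.414])}
{'px': array([454., 373.]), 'mu': array([-0.152, -0.64 ]), 'yaw': np.float64(-1.553), 'L': np.float64(0.127), 'tip': array([-0.154, -0.577]), 'front': array([-0.151, -0.704])}
278.4464390179015 253.9630576086929 195.32684785131863 [ 0.0005 -0.068  -0.1425] [[ 1.     0.    -0.   ]
 [ 0.    -0.963 -0.269]
 [-0.     0.269 -0.963]]
[264 158]
```

View pics/rot.png

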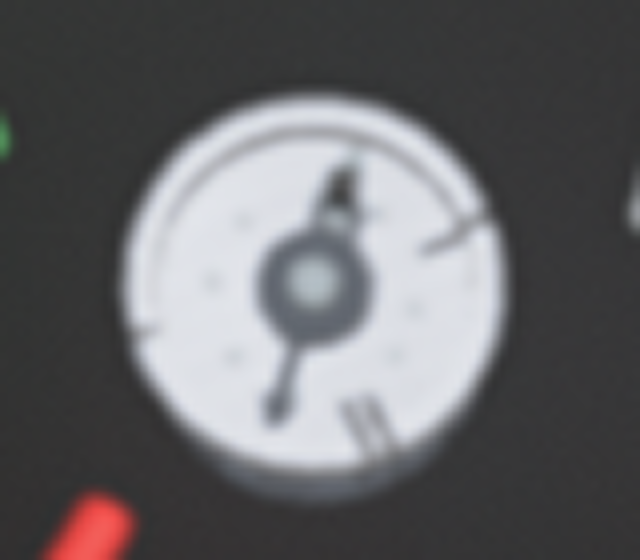

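servo_tool --xyz '[[0,0,-0.05],[-0.031,-0.048,-0.005],[-0.031,-0.048,-0.005],[-0.031,-0.048,-0.005],[-0.031,-0.048,-0.005],[-0.031,-0.048,0],[-0.031,-0.048,0],[-0.031,-0.048,0],[-0.031,-0.048,0],[-0.031,-0.048,0]]' --angular '[[0,0,0],[0,0,0],[0,0,0],[0,0,0],[0,0,0],[0,0,0],[0,0,0],[0,0,0],[0,0,0],[0,0,0]]' --gripper '[0.03,0.03,0.03,0.03,0.03,0.03,0.03,0.03,0.03,0.03]' --newtons 40

```text
clock: 2.55
position: [0.5055, -0.0198, 0.3049]
tcp_rot: [-0.001, 0.847, -0.531, 0.004]
ft_force: [0.4, -0.6, 0.1]
gripper_width: 0.0299
```

Run:
```python
from h import *
p,r,s=tcp(); print(p,s['clock'],r.as_euler('zyx',degrees=True),s['joints'].round(2))
im,c=cap('wrist','w1'); np.save('w1.npy',im)
import pickle; pickle.dump(c,open('w1.pkl','wb'))
for l in ['lock_mark','park_mark','pointer_tip','bolt_knob','rotor_center']:
    print(l,[(np.round(d['centre'],3).tolist(),round(d['conf'],2)) for d in ctrl.search_frame('wrist',l)][:4])
cv2.imwrite('pics/w1b.png',cv2.resize(im[:,:,::-1],None,fx=1.5,fy=1.5,interpolation=cv2.INTER_CUBIC))
```

```text
[ 0.50554067 -0.01975227  0.30490526] 2.55 [ 64.15357405   0.42058688 179.89455749] [-0.04  0.2  -0.03  1.34 -0.    2.65]
lock_mark [([0.572, 0.015, 0.117], 0.58)]
park_mark [([0.572, 0.019, 0.116], 0.92)]
pointer_tip [([0.571, 0.014, 0.112], 0.69)]
bolt_knob [([0.607, -0.002, 0.159], 0.64), ([0.575, 0.015, 0.116], 0.48)]
rotor_center [([0.573, 0.018, 0.116], 0.76)]
```

View pics/w1b.png

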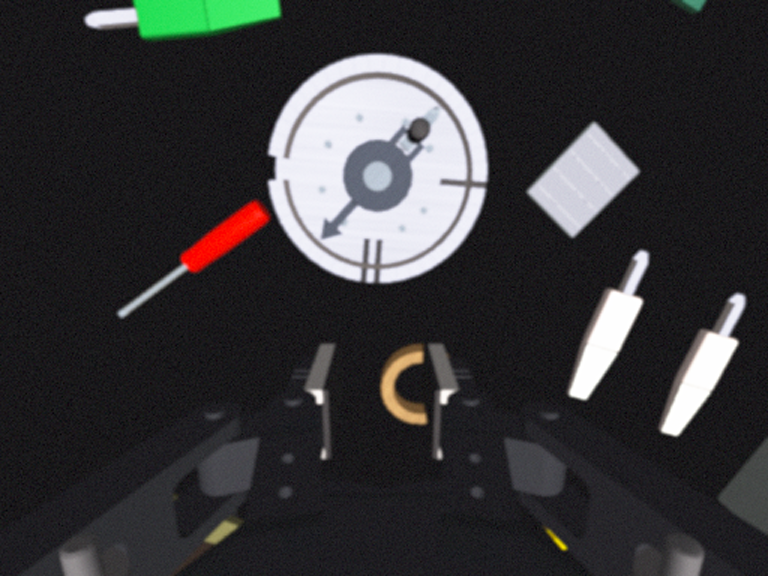

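```bash
cat >> h.py <<'E'
def circ(P):
    A=np.c_[2*P,np.ones(len(P))]; s=np.linalg.lstsq(A,(P**2).sum(1),rcond=None)[0]
    return s[:2],np.sqrt(s[2]+s[:2]@s[:2])
def rotorfit(im,c,guess,z=.137,r=.078):
    """radial-edge search for rim's outer edge"""
    g=cv2.GaussianBlur(cv2.cvtColor(im,cv2.COLOR_RGB2GRAY),(3,3),0).astype(float); ctr=np.array(guess)
    for it in range(3):
        P=[]
        for a in np.radians(np.arange(0,360,4)):
            rr=np.arange(r-.012,r+.012,.0005); q=[ctr+x*np.array([np.cos(a),np.sin(a)]) for x in rr]
            uv=np.array([proj(c,[*k,z]) for k in q],np.float32)
            v=cv2.remap(g.astype(np.float32),uv[:,:1],uv[:,1:],cv2.INTER_LINEAR)[:,0]; d=np.diff(v); i=d.argmin()
            if d[i]<-4: P.append(q[i])
        P=np.array(P); ctr,R0=circ(P)
        e=abs(np.linalg.norm(P-ctr,axis=1)-R0); ctr,R0=circ(P[e<np.percentile(e,75)])
    return ctr,R0,len(P)
def ring(im,c,ctr,r,z,step=.25):
    a=np.arange(0,360,step); uv=np.array([proj(c,[ctr[0]+r*np.cos(t),ctr[1]+r*np.sin(t),z]) for t in np.radians(a)],np.float32)
    g=cv2.cvtColor(im,cv2.COLOR_RGB2GRAY).astype(np.float32)
    return a,cv2.remap(g,uv[:,:1],uv[:,1:],cv2.INTER_LINEAR)[:,0]
def dips(a,v,k=.75):
    m=np.r_[v,v]<np.median(v)*k; out=[];i=0;n=len(v)
    st=int(np.argmin(m[:n])); i=st
    while i<st+n:
        if m[i]:
            j=i
            while m[j]: j+=1
            out.append((round(float((i+j-1)/2*(a[1]-a[0]))%360,1),round((j-i)*(a[1]-a[0]),1))); i=j
        else: i+=1
    return out
E
python3 - <<'E'
from h import *
import pickle
im=np.load('w1.npy');c=pickle.load(open('w1.pkl','rb'))
ctr,r,n=rotorfit(im,c,[.572,.015]); print(ctr,r,n)
for rr,z in [(.073,.137),(.063,.116),(.058,.126),(.055,.116),(.05,.126)]: print(rr,dips(*ring(im,c,ctr,rr,z)))
t=back(c,np.array([325,236])/1.5,.126)[:2]-ctr; print('ptr',np.linalg.norm(t),np.degrees(np.arctan2(t[1],t[0])))
t=back(c,np.array([419,128])/1.5,.164)[:2]-ctr; print('knob',np.linalg.norm(t),np.degrees(np.arctan2(t[1],t[0])))
t=back(c,np.array([377,176])/1.5,.139)[:2]-ctr; print('cap',t)
im2,c2=cap('top'); print(rotorfit(im2,c2,ctr))
for b in blades(im2,c2):
    if abs(b['L']-.178)<.012: 
        y=b['yaw']+np.pi; d=np.array([np.cos(y),np.sin(y)]); print(b['px'],(b['tip']-.093*d).round(4),np.degrees(y)-360*(y>3.1),b['L'])
E
```

```text
[0.57161667 0.01923285] 0.07841998160597378 90
0.073 [(111.9, np.float64(12.0)), (197.9, np.float64(3.5)), (205.6, np.float64(3.5)), (291.8, np.float64(3.8))]
0.063 [(162.8, np.float64(3.8)), (197.1, np.float64(4.5)), (206.2, np.float64(4.2)), (291.9, np.float64(4.0))]
0.058 [(163.0, np.float64(7.8)), (197.0, np.float64(4.8)), (206.6, np.float64(4.5)), (291.8, np.float64(4.2))]
0.055 [(163.0, np.float64(14.8)), (196.4, np.float64(5.0)), (207.0, np.float64(4.8)), (291.9, np.float64(4.5)), (343.2, np.float64(5.8))]
0.05 [(163.4, np.float64(15.0)), (196.2, np.float64(4.8)), (207.2, np.float64(5.2)), (291.8, np.float64(5.2)), (343.8, np.float64(14.8))]
ptr 0.05991540303065474 164.17572167148202
knob 0.039553835802169396 -17.02211110499446
cap [-0.00018397 -0.00020173]
(array([0.5657575 , 0.01195611]), np.float64(0.0816262003077796), 31)
[92. 83.] [0.8702 0.6533] -52.88880323943448 0.18066614804101863
[382. 176.] [ 0.5335 -0.4141] 9.64291209280286 0.17922929385968836
[347. 177.] [ 0.5253 -0.2895] 8.859244296212154 0.1776100831432613
[145. 183.] [0.4995 0.4414] 7.504830415789009 0.17719835928477984
[425. 263.] [ 0.2265 -0.5565] -180.66621717348593 0.17072061025325713
[132. 262.] [0.2181 0.4801] 63.10092665741403 0.16725766430548017
```

```bash
sed -i 's/    im=ctrl.capture(cam)/    c=ctrl.get_calibration(cam); im=ctrl.capture(cam)/; s/    return im, ctrl.get_calibration(cam)/    return im, c/' h.py
cat >> h.py <<'E'
def marks(z0=None,guess=[.567,.013]):
    im,c=cap('wrist'); ctr,r,n=rotorfit(im,c,guess); print('ctr',ctr.round(4),r.round(4),n)
    for rr,z in [(.073,.137),(.061,.116),(.056,.126)]: print(rr,dips(*ring(im,c,ctr,rr,z)))
    return im,c,ctr
E
python3 - <<'E'
from h import *
p,r,s=tcp(); print(p,np.abs(s['joint_vel']).max(), r.as_matrix().round(3))
im,c,ctr=marks()
np.savez('x.npz',im=im)
t=back(c,np.array([377,176])/1.5,.139)[:2]; print(t)
im2,c2=cap('top')
for z in (.115,.137): print(rotorfit(im2,c2,ctr,z))
# cap centre in top img crop (313,285)/8
u=np.array([264,158])+np.array([313-320,285-280])/8; print(back(c2,u,.139))
E
```

```text
[ 0.50400394 -0.02260337  0.30474127] 0.011210215556465602 [[ 0.434 -0.901  0.006]
 [-0.901 -0.434 -0.002]
 [ 0.004 -0.005 -1.   ]]
ctr [0.5676 0.0117] 0.0784 90
0.073 [(111.4, np.float64(12.0)), (197.2, np.float64(3.8)), (205.2, np.float64(3.8)), (291.4, np.float64(3.5))]
0.061 [(162.4, np.float64(6.5)), (196.8, np.float64(4.2)), (206.0, np.float64(4.2)), (291.5, np.float64(4.2))]
0.056 [(162.8, np.float64(10.8)), (196.5, np.float64(4.8)), (206.4, np.float64(5.0)), (291.2, np.float64(4.2))]
[0.56564517 0.00872029]
(array([0.57003288, 0.00972547]), np.float64(0.08472185663065318), 32)
(array([0.56631486, 0.01260758]), np.float64(0.08089680075646544), 33)
[0.56332396 0.01316392 0.139     ]
```

```bash
cat >> h.py <<'E'
C=np.array([.5676,.0117]); PTR=162.7
def plan(wps, p=None, r=None, vmax=.055, wmax=10.0, quiet=False):
    """wps: list of (xyz, theta_deg[, vmax]) tool-down; prints rows in tool frame"""
    p0,r0,s=tcp(); p=p0 if p is None else p; r=r0 if r is None else r
    X=[];A=[]
    for w in wps:
        th=np.radians(w[1]); x=np.array([np.cos(th),np.sin(th),0]); z=np.array([0,0,-1.]); rt=R.from_matrix(np.c_[x,np.cross(z,x),z])
        t=np.array(w[0],float); v=w[2] if len(w)>2 else vmax
        rv=(r.inv()*rt).as_rotvec()
        n=max(1,int(np.ceil(max(np.linalg.norm(t-p)/v,np.degrees(np.linalg.norm(rv))/wmax)-1e-6))); pa=p
        if np.linalg.norm(rv)>np.radians(150):  # prefer yaw path
            pass
        for k in range(n):
            rk=r*R.from_rotvec(rv*k/n); X.append([round(float(q),4)+0. for q in rk.inv().apply((t-pa)/n)]); A.append([round(float(q),2)+0. for q in np.degrees(rv/n)])
        p,r=t,rt
    print(len(X),'rows'); 
    for i in range(0,len(X),10): print('xyz',X[i:i+10],'\nang',A[i:i+10])
E
python3 - <<'E'
from h import *
print(tcp()[0])
f=np.radians(-55); t=[*(C+.073*np.array([np.cos(f),np.sin(f)])),.18]
plan([([.56,-.03,.28],20),(t,125),(t[:2]+[.145],125)])
E
```

```text
[ 0.50409956 -0.02280356  0.3048614 ]
21 rows
xyz [[0.0034, -0.0052, 0.0028], [0.0042, -0.0046, 0.0028], [0.0049, -0.0039, 0.0028], [0.0055, -0.003, 0.0028], [0.0059, -0.0021, 0.0028], [0.0062, -0.0011, 0.0028], [0.0063, -0.0001, 0.0028], [0.0062, 0.0009, 0.0028], [0.006, 0.0019, 0.0028], [0.0037, 0.0031, 0.0091]] 
ang [[-0.01, -0.05, -9.37], [-0.01, -0.05, -9.37], [-0.01, -0.05, -9.37], [-0.01, -0.05, -9.37], [-0.01, -0.05, -9.37], [-0.01, -0.05, -9.37], [-0.01, -0.05, -9.37], [-0.01, -0.05, -9.37], [-0.01, -0.05, -9.37], [0.0, 0.0, -9.55]]
xyz [[0.0031, 0.0036, 0.0091], [0.0025, 0.0041, 0.0091], [0.0017, 0.0045, 0.0091], [0.001, 0.0047, 0.0091], [0.0002, 0.0048, 0.0091], [-0.0006, 0.0047, 0.0091], [-0.0014, 0.0046, 0.0091], [-0.0021, 0.0043, 0.0091], [-0.0028, 0.0039, 0.0091], [-0.0034, 0.0034, 0.0091]] 
ang [[0.0, 0.0, -9.55], [0.0, 0.0, -9.55], [0.0, 0.0, -9.55], [0.0, 0.0, -9.55], [0.0, 0.0, -9.55], [0.0, 0.0, -9.55], [0.0, 0.0, -9.55], [0.0, 0.0, -9.55], [0.0, 0.0, -9.55], [0.0, 0.0, -9.55]]
xyz [[0.0, 0.0, 0.035]] 
ang [[0.0, 0.0, 0.0]]
```

servo_tool --xyz '[[0.0034,-0.0052,0.0028],[0.0042,-0.0046,0.0028],[0.0049,-0.0039,0.0028],[0.0055,-0.003,0.0028],[0.0059,-0.0021,0.0028],[0.0062,-0.0011,0.0028],[0.0063,-0.0001,0.0028],[0.0062,0.0009,0.0028],[0.006,0.0019,0.0028],[0.0037,0.0031,0.0091]]' --angular '[[0,-0.05,-9.4],[0,-0.05,-9.4],[0,-0.05,-9.4],[0,-0.05,-9.4],[0,-0.05,-9.4],[0,-0.05,-9.4],[0,-0.05,-9.4],[0,-0.05,-9.4],[0,-0.05,-9.4],[0,0,-9.55]]' --gripper '[0.03,0.03,0.03,0.03,0.03,0.03,0.03,0.03,0.03,0.03]'

```text
clock: 4.25
position: [0.5622, -0.0437, 0.2734]
tcp_rot: [0.001, 0.962, 0.273, 0.002]
ft_force: [0.7, 0.3, -0.0]
gripper_width: 0.0301
```

servo_tool --xyz '[[0.0031,0.0036,0.008],[0.0025,0.0041,0.008],[0.0017,0.0045,0.008],[0.001,0.0047,0.008],[0.0002,0.0048,0.008],[-0.0006,0.0047,0.008],[-0.0014,0.0046,0.008],[-0.0021,0.0043,0.008],[-0.0028,0.0039,0.008],[-0.0034,0.0034,0.008]]' --angular '[[0,0,-9.55],[0,0,-9.55],[0,0,-9.55],[0,0,-9.55],[0,0,-9.55],[0,0,-9.55],[0,0,-9.55],[0,0,-9.55],[0,0,-9.55],[0,0,-9.55]]' --gripper '[0.03,0.03,0.03,0.03,0.03,0.03,0.03,0.03,0.03,0.03]'

```text
clock: 5.5
position: [0.605, -0.0722, 0.1935]
tcp_rot: [0.003, 0.429, 0.903, 0.001]
ft_force: [-0.1, -0.1, 0.5]
gripper_width: 0.0307
```

Run:
```python
from h import *
p,r,s=tcp(); print(p,np.degrees(np.arctan2(r.as_matrix()[1,0],r.as_matrix()[0,0])),s['joints'].round(2),s['clock'])
f=np.radians(-55); t=[*(C+.073*np.array([np.cos(f),np.sin(f)])),.16]
plan([(t,125),(t[:2]+[.122],125,.02)])
```

```text
[ 0.60504113 -0.07216798  0.19347346] 129.18773229889482 [-0.12  0.42 -0.    1.15 -0.   -0.8 ] 5.5
3 rows
xyz [[0.016, 0.0185, 0.0335], [0.0, 0.0, 0.019], [0.0, 0.0, 0.019]] 
ang [[0.21, 0.23, 4.19], [0.0, 0.0, 0.0], [0.0, 0.0, 0.0]]
```

servo_tool --xyz '[[0.016,0.0185,0.033],[0,0,0],[0,0,0]]' --angular '[[0.2,0.2,4.2],[0,0,0],[0,0,0]]' --gripper '[0.03,0.03,0.03]'

```text
clock: 5.88
position: [0.6092, -0.0522, 0.1608]
tcp_rot: [0.001, 0.465, 0.885, -0.0]
ft_force: [-0.8, 0.9, -0.1]
gripper_width: 0.0298
```

```bash
cat >> h.py <<'E'
def rim(phi,z,flip=180,rr=.073):
    f=np.radians(phi); return ([*(C+rr*np.array([np.cos(f),np.sin(f)])),z],(phi+flip+180)%360-180)
E
python3 - <<'E'
from h import *
print(tcp()[0],tcp()[2]['gripper_width'])
plan([rim(-55,.16),(*rim(-55,.122),.02)])
E
```

```text
[ 0.60917028 -0.05221705  0.16083359] 0.029769781297436872
3 rows
xyz [[0.0032, 0.0026, 0.0008], [0.0, 0.0, 0.019], [0.0, 0.0, 0.019]] 
ang [[0.04, 0.12, -0.38], [0.0, 0.0, 0.0], [0.0, 0.0, 0.0]]
```

servo_tool --xyz '[[0.003,0.0026,0.018],[0,0,0.018],[0,0,0],[0,0,0],[0,0,0],[0,0,0],[0,0,0]]' --angular '[[0,0.1,-0.4],[0,0,0],[0,0,0],[0,0,0],[0,0,0],[0,0,0],[0,0,0]]' --gripper '[0.03,0.03,0.03,0,0,0,0]' --newtons 40

```text
clock: 6.75
position: [0.6091, -0.0474, 0.1301]
tcp_rot: [-0.001, 0.463, 0.887, 0.006]
ft_force: [0.9, 1.6, -5.9]
gripper_width: 0.0089
```

servo_tool --xyz '[[0.0007,-0.0102,0],[0.0007,-0.0102,0],[0.0007,-0.0102,0],[0.0007,-0.0102,0],[0,0,0]]' --angular '[[0,0,8],[0,0,8],[0,0,8],[0,0,8],[0,0,0]]' --gripper '[0,0,0,0,0]'

```text
clock: 7.38
position: [0.5707, -0.0605, 0.1301]
tcp_rot: [-0.003, 0.694, 0.719, 0.006]
ft_force: [0.8, 1.2, -7.3]
gripper_width: 0.0091
```

```bash
cat >> h.py <<'E'
def st():
    p,r,s=tcp(); d=p[:2]-C; m=r.as_matrix()
    print('clk',s['clock'],'p',p.round(4),'th',np.degrees(np.arctan2(m[1,0],m[0,0])).round(2),'phi',np.degrees(np.arctan2(d[1],d[0])).round(2),'r',np.linalg.norm(d).round(4),'w',round(s['gripper_width'],4),'F',s['ft_force'].round(1),'T',s['ft_torque'].round(2))
E
python3 -c "
from h import *
st();marks()"
```

```text
clk 7.375 p [ 0.5707 -0.0605  0.1301] th 92.03 phi -87.5 r 0.0723 w 0.0091 F [ 0.8  1.2 -7.3] T [ 0.43 -0.   -0.08]
ctr [0.5661 0.0091] 0.0759 72
0.073 [(102.2, np.float64(58.8)), (163.0, np.float64(3.8)), (170.9, np.float64(4.0)), (259.8, np.float64(3.8)), (300.5, np.float64(1.8)), (354.1, np.float64(100.5))]
0.061 [(157.6, np.float64(14.5)), (171.8, np.float64(4.8)), (259.8, np.float64(4.2)), (280.8, np.float64(19.2)), (342.5, np.float64(101.8))]
0.056 [(162.2, np.float64(16.2)), (177.4, np.float64(5.0)), (256.5, np.float64(4.8)), (333.2, np.float64(122.8))]
```

servo_tool --xyz '[[0.0007,-0.0102,0],[0.0007,-0.0102,0],[0.0007,-0.0102,0],[0.0007,-0.0102,0],[0.0007,-0.0102,0],[0.0007,-0.0102,0],[0.0007,-0.0102,0],[0.0007,-0.0102,0],[0,0,0]]' --angular '[[0,0,8],[0,0,8],[0,0,8],[0,0,8],[0,0,8],[0,0,8],[0,0,8],[0,0,8],[0,0,0]]' --gripper '[0,0,0,0,0,0,0,0,0]'

```text
clock: 8.55
position: [0.5036, -0.0233, 0.1301]
tcp_rot: [-0.002, 0.971, 0.238, 0.002]
ft_force: [-0.6, 2.1, -6.5]
gripper_width: 0.0089
```

servo_tool --xyz '[[0,0,0],[0,0,0],[0,0,-0.03],[0,0,-0.03],[0,0,0]]' --angular '[[0,0,0],[0,0,0],[0,0,0],[0,0,0],[0,0,0]]' --gripper '[0.03,0.03,0.03,0.03,0.03]'

```text
clock: 9.18
position: [0.5092, -0.0266, 0.1959]
tcp_rot: [0.001, 0.971, 0.241, 0.006]
ft_force: [-0.6, -0.3, -0.7]
gripper_width: 0.0298
```

```bash
python3 -c "
from h import *
st();marks()
plan([rim(-120,.185),rim(-90,.18),rim(-62,.16)])"
```

```text
clk 9.175 p [ 0.5092 -0.0266  0.1959] th 27.84 phi -146.75 r 0.0698 w 0.0298 F [-0.6 -0.3 -0.7] T [ 0.03  0.04 -0.  ]
ctr [0.5674 0.0118] 0.0782 78
0.073 [(15.9, np.float64(13.0)), (101.9, np.float64(4.0)), (109.6, np.float64(4.0)), (195.8, np.float64(3.8)), (292.5, np.float64(68.8))]
0.061 [(101.5, np.float64(4.8)), (110.8, np.float64(4.8)), (162.6, np.float64(3.5)), (195.8, np.float64(4.2)), (268.1, np.float64(35.5)), (343.8, np.float64(15.2))]
0.056 [(105.1, np.float64(5.0)), (114.9, np.float64(5.0)), (162.9, np.float64(11.5)), (193.5, np.float64(4.8)), (262.0, np.float64(39.8)), (343.6, np.float64(16.0))]
10 rows
xyz [[0.0021, 0.0082, 0.0024], [0.0009, 0.0084, 0.0024], [-0.0002, 0.0084, 0.0024], [-0.0014, 0.0083, 0.0024], [0.0033, 0.0122, 0.0017], [0.0011, 0.0125, 0.0017], [-0.0011, 0.0125, 0.0017], [0.0028, 0.0114, 0.0067], [0.001, 0.0117, 0.0067], [-0.001, 0.0117, 0.0067]] 
ang [[0.11, -0.12, -8.04], [0.11, -0.12, -8.04], [0.11, -0.12, -8.04], [0.11, -0.12, -8.04], [0.0, 0.0, -10.0], [0.0, 0.0, -10.0], [0.0, 0.0, -10.0], [0.0, 0.0, -9.33], [0.0, 0.0, -9.33], [0.0, 0.0, -9.33]]
```

servo_tool --xyz '[[0.0021,0.0085,0.0024],[0.0009,0.0087,0.0024],[-0.0002,0.0087,0.0024],[-0.001,0.0095,0.0024],[0.001,0.0125,0.008],[0,0,0],[0,0,0]]' --angular '[[0.1,-0.1,-8.3],[0.1,-0.1,-8.3],[0.1,-0.1,-8.3],[0.1,-0.1,-8.3],[0,0,-10],[0,0,0],[0,0,0]]' --gripper '[0.03,0.03,0.03,0.03,0.03,0.03,0.03]'

```text
clock: 10.1
position: [0.5431, -0.0595, 0.1712]
tcp_rot: [-0.002, 0.807, 0.59, -0.003]
ft_force: [0.1, -1.0, 0.5]
gripper_width: 0.0298
```

```bash
python3 -c "
from h import *
st()
plan([rim(-105,.16)])"
```

```text
clk 10.1 p [ 0.5431 -0.0595  0.1712] th 72.33 phi -109.01 r 0.0753 w 0.0298 F [ 0.1 -1.   0.5] T [ 0.07 -0.02 -0.  ]
1 rows
xyz [[0.0024, 0.0052, 0.0112]] 
ang [[-0.32, 0.13, -2.67]]
```

servo_tool --xyz '[[0.0024,0.0052,0.012],[0,0,0.016],[0,0,0.016],[0,0,0],[0,0,0],[0,0,0],[0,0,0]]' --angular '[[-0.3,0.1,-2.7],[0,0,0],[0,0,0],[0,0,0],[0,0,0],[0,0,0],[0,0,0]]' --gripper '[0.03,0.03,0.03,0,0,0,0]'

```text
clock: 10.98
position: [0.5466, -0.0577, 0.1275]
tcp_rot: [-0.0, 0.795, 0.607, -0.0]
ft_force: [0.6, -0.3, -4.3]
gripper_width: 0.0087
```

servo_tool --xyz '[[0.0007,-0.0102,0],[0.0007,-0.0102,0],[0.0007,-0.0102,0],[0.0007,-0.0102,0],[0,0,0],[0,0,0]]' --angular '[[0,0,8],[0,0,8],[0,0,8],[0,0,8],[0,0,0],[0,0,0]]' --gripper '[0,0,0,0,0,0]'

```text
clock: 11.72
position: [0.5117, -0.035, 0.1275]
tcp_rot: [-0.001, 0.934, 0.357, 0.0]
ft_force: [-0.3, 0.5, -4.5]
gripper_width: 0.0083
```

```bash
python3 -c "
from h import *
st();marks(guess=C)"
```

```text
clk 11.725 p [ 0.5117 -0.035   0.1275] th 41.88 phi -140.1 r 0.0728 w 0.0083 F [-0.3  0.5 -4.5] T [ 0.18 -0.01 -0.01]
ctr [0.5694 0.0089] 0.0801 66
0.073 [(55.9, np.float64(62.0)), (160.2, np.float64(3.8)), (305.2, np.float64(109.2))]
0.061 [(70.5, np.float64(4.8)), (79.9, np.float64(5.0)), (159.5, np.float64(6.2)), (222.5, np.float64(18.2)), (272.2, np.float64(80.2)), (335.9, np.float64(41.5))]
0.056 [(77.1, np.float64(3.5)), (86.8, np.float64(3.8)), (285.5, np.float64(143.2))]
```

servo_tool --xyz '[[0,0,0],[0,0,0],[0,0,-0.035],[-0.02,0,-0.05],[-0.03,0,-0.05],[0,0,0],[0,0,0]]' --angular '[[0,0,0],[0,0,0],[0,0,0],[0,0,0],[0,0,0],[0,0,0],[0,0,0]]' --gripper '[0.03,0.03,0.03,0.03,0.03,0.03,0.03]'

```text
clock: 12.65
position: [0.4772, -0.072, 0.2695]
tcp_rot: [0.002, 0.934, 0.358, 0.003]
ft_force: [-0.7, -0.3, -0.7]
gripper_width: 0.0302
```

```bash
python3 -c "
from h import *
st();im,c,ctr=marks()
for rr,z in [(.064,.126),(.06,.126),(.05,.126),(.046,.126),(.042,.126)]: print(rr,dips(*ring(im,c,C,rr,z)))
cv2.imwrite('pics/w2.png',cv2.resize(im[:,:,::-1],None,fx=1.5,fy=1.5))"
```

```text
clk 12.65 p [ 0.4772 -0.072   0.2695] th 41.93 phi -137.22 r 0.1232 w 0.0302 F [-0.7 -0.3 -0.7] T [ 0.03  0.04 -0.05]
ctr [0.5676 0.0119] 0.0783 90
0.073 [(68.1, np.float64(4.0)), (75.9, np.float64(4.0)), (162.1, np.float64(4.0)), (341.9, np.float64(12.5))]
0.061 [(67.8, np.float64(4.8)), (77.1, np.float64(5.0)), (162.0, np.float64(5.2)), (349.6, np.float64(19.0))]
0.056 [(71.8, np.float64(5.2)), (81.5, np.float64(5.2)), (163.8, np.float64(12.8)), (338.8, np.float64(1.2)), (349.2, np.float64(17.8))]
0.064 [(164.2, np.float64(4.2)), (318.5, np.float64(30.2)), (34.1, np.float64(99.5))]
0.06 [(71.8, np.float64(4.8)), (80.9, np.float64(5.0)), (163.5, np.float64(7.2)), (351.0, np.float64(17.2))]
0.05 [(71.5, np.float64(5.8)), (82.8, np.float64(5.8)), (163.4, np.float64(10.0)), (346.8, np.float64(20.8))]
0.046 [(71.6, np.float64(6.0)), (83.8, np.float64(5.8)), (163.2, np.float64(9.2)), (345.8, np.float64(20.2))]
0.042 [(163.2, np.float64(10.2)), (345.4, np.float64(22.0))]
```

View pics/w2.png

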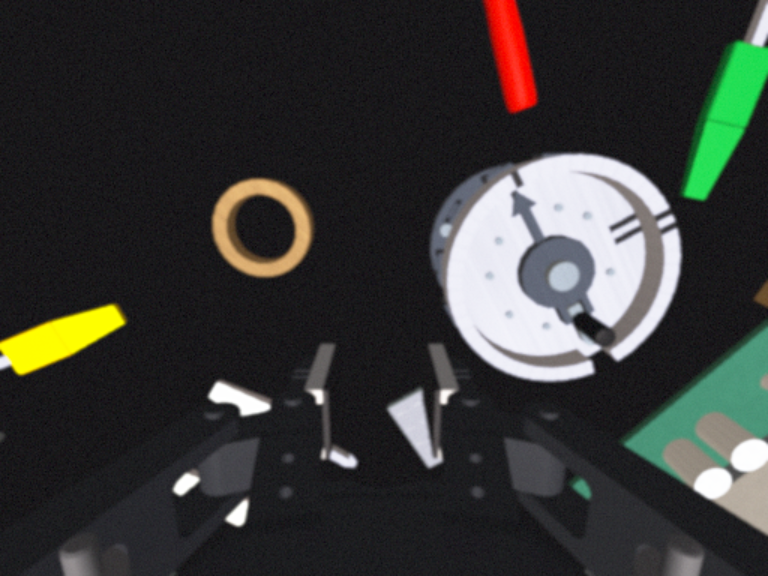

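```bash
sed -i 's/PTR=162.7/PTR=163.2/' h.py; python3 -c "
from h import *
f=np.radians(PTR+180);d=np.array([np.cos(f),np.sin(f)])
K=C+.040*d;print(K,d)
print(ctrl.search_frame('wrist','bolt_knob')[:1])
plan([([*K,.2],73.2),([*K,.19],73.2,)])"
```

```text
[6.05892780e-01 1.38728122e-04] [ 0.9573195 -0.2890318]
[{'centre': [0.6021, -0.0056, 0.1495], 'conf': 0.66}]
5 rows
xyz [[0.0359, 0.0081, 0.0174], [0.0345, 0.0129, 0.0174], [0.0324, 0.0175, 0.0173], [0.0297, 0.0218, 0.0173], [0.0, 0.0, 0.01]] 
ang [[0.09, -0.03, -7.81], [0.09, -0.03, -7.81], [0.09, -0.03, -7.81], [0.09, -0.03, -7.81], [0.0, 0.0, 0.0]]
```

servo_tool --xyz '[[0.0359,0.0081,0.017],[0.0345,0.0129,0.017],[0.0324,0.0175,0.017],[0.0297,0.0218,0.017],[0,0,0],[0,0,0]]' --angular '[[0.1,0,-7.8],[0.1,0,-7.8],[0.1,0,-7.8],[0.1,0,-7.8],[0,0,0],[0,0,0]]' --gripper '[0.035,0.035,0.035,0.035,0.035,0.035]'

```text
clock: 13.5
position: [0.6057, 0.0053, 0.1895]
tcp_rot: [-0.005, 0.797, 0.604, -0.005]
ft_force: [0.8, -0.0, 0.2]
gripper_width: 0.0352
```

```bash
python3 -c "
from h import *
f=np.radians(PTR+180);d=np.array([np.cos(f),np.sin(f)])
K=C+.040*d;st()
plan([([*K,.18],73.2),([*K,.145],73.2,.02)])"
```

```text
clk 13.5 p [0.6057 0.0053 0.1895] th 74.3 phi -9.57 r 0.0386 w 0.0352 F [ 0.8 -0.   0.2] T [ 0.01 -0.02  0.01]
3 rows
xyz [[-0.0049, 0.0017, 0.0095], [0.0, 0.0, 0.0175], [0.0, 0.0, 0.0175]] 
ang [[-0.82, 0.14, 1.1], [0.0, 0.0, 0.0], [0.0, 0.0, 0.0]]
```

servo_tool --xyz '[[-0.0049,0.0017,0.0095],[0,0,0.0175],[0,0,0.0165],[0,0,0],[0,0,0],[0,0,0],[0,0,0]]' --angular '[[-0.8,0.1,1.1],[0,0,0],[0,0,0],[0,0,0],[0,0,0],[0,0,0],[0,0,0]]' --gripper '[0.035,0.035,0.035,0.01,0,0,0]' --newtons 30

```text
clock: 14.38
position: [0.6033, 0.0011, 0.146]
tcp_rot: [-0.002, 0.804, 0.594, 0.002]
ft_force: [1.4, 0.7, -5.8]
gripper_width: 0.0125
```

servo_tool --xyz '[[0,0.004,0],[0,0.004,0],[0,0.004,0],[0,0.003,0],[0,0.003,0],[0,0.003,0]]' --angular '[[0,0,0],[0,0,0],[0,0,0],[0,0,0],[0,0,0],[0,0,0]]' --gripper '[0,0,0,0,0,0]'

```text
clock: 15.12
position: [0.615, -0.0026, 0.146]
tcp_rot: [-0.01, 0.804, 0.595, -0.003]
ft_force: [-7.8, 4.7, 2.7]
gripper_width: 0.0128
```

```bash
python3 -c "
from h import *
st()"
```

```text
clk 15.125 p [ 0.615  -0.0026  0.146 ] th 72.98 phi -16.79 r 0.0495 w 0.0128 F [-7.8  4.7  2.7] T [ 0.8   1.65 -0.01]
```

servo_tool --xyz '[[0,0,0],[0,0,0],[0,0,-0.04],[0,0.03,-0.05],[0,0.03,-0.04],[0,0,0],[0,0,0]]' --angular '[[0,0,0],[0,0,0],[0,0,0],[0,0,0],[0,0,0],[0,0,0],[0,0,0]]' --gripper '[0.035,0.035,0.06,0.07,0.07,0.07,0.07]'

```text
clock: 16.0
position: [0.68, -0.0261, 0.2818]
tcp_rot: [-0.003, 0.805, 0.594, -0.0]
ft_force: [-0.4, -0.2, -0.6]
gripper_width: 0.0703
```

```bash
python3 -c "
from h import *
st();im,c,ctr=marks()
u=proj(c,[*(C+.05*np.array([.957,-.289])),.164]);print(u,[proj(c,[*(C+k*np.array([.957,-.289])),.164]).round() for k in (.04,.052)])
x,y=int(u[0]),int(u[1]);x=max(x,90);y=max(y,70)
cv2.imwrite('pics/w3.png',cv2.resize(im[y-70:y+70,x-90:x+90,::-1],None,fx=3,fy=3))
plan([([.604,-.277,.22],98.9)])"
```

```text
clk 16.0 p [ 0.68   -0.0261  0.2818] th 72.83 phi -18.6 r 0.1185 w 0.0703 F [-0.4 -0.2 -0.6] T [-0.01  0.   -0.02]
ctr [0.5679 0.0116] 0.0782 72
0.073 [(68.5, np.float64(3.8)), (76.2, np.float64(3.8)), (162.9, np.float64(89.0))]
0.061 [(67.5, np.float64(4.8)), (77.0, np.float64(4.8)), (163.0, np.float64(23.8))]
0.056 [(65.5, np.float64(4.8)), (75.5, np.float64(5.2)), (162.5, np.float64(11.8)), (343.6, np.float64(13.5))]
[257.74107342 117.35222649] [array([258., 106.]), array([258., 120.])]
5 rows
xyz [[-0.0525, 0.0004, 0.0122], [-0.0523, -0.0044, 0.0123], [-0.0516, -0.0091, 0.0123], [-0.0506, -0.0138, 0.0123], [-0.0491, -0.0184, 0.0124]] 
ang [[-0.05, -0.05, -5.21], [-0.05, -0.05, -5.21], [-0.05, -0.05, -5.21], [-0.05, -0.05, -5.21], [-0.05, -0.05, -5.21]]
```

View pics/w3.png

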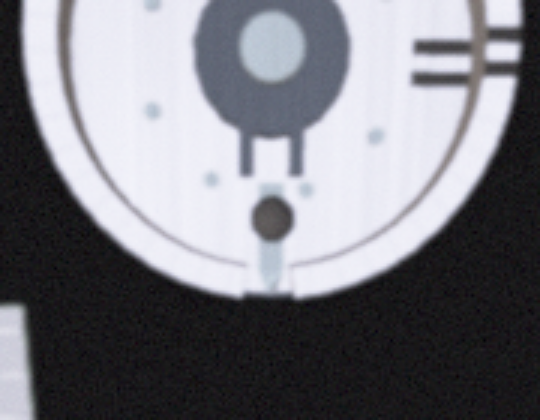

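servo_tool --xyz '[[-0.0525,0.0004,0.0122],[-0.0523,-0.0044,0.0123],[-0.0516,-0.0091,0.0123],[-0.0506,-0.0138,0.0123],[-0.0491,-0.0184,0.0124],[0,0,0],[0,0,0]]' --angular '[[0,0,-5.2],[0,0,-5.2],[0,0,-5.2],[0,0,-5.2],[0,0,-5.2],[0,0,0],[0,0,0]]' --gripper '[0.07,0.07,0.07,0.07,0.07,0.07,0.07]'

```text
clock: 16.92
position: [0.5949, -0.2792, 0.2085]
tcp_rot: [-0.01, 0.643, 0.765, -0.003]
ft_force: [-0.6, 0.2, 0.3]
gripper_width: 0.0698
```

```bash
cat >> h.py <<'E'
def findblade(guess,im=None,c=None,zt=.014):
    """white blob nearest guess xy in wrist view; fits block. returns grip xy,yaw(deg)"""
    if im is None: im,c=cap('wrist')
    hsv=cv2.cvtColor(im,cv2.COLOR_RGB2HSV); m=((hsv[...,1]<45)&(hsv[...,2]>140)).astype(np.uint8)
    m=cv2.morphologyEx(m,cv2.MORPH_OPEN,np.ones((3,3)))
    n,l,stt,ce=cv2.connectedComponentsWithStats(m); best=None
    for i in range(1,n):
        if stt[i,4]<400: continue
        ys,xs=np.nonzero(l==i); P=np.array([back(c,(x,y),zt)[:2] for x,y in zip(xs,ys)])
        if np.linalg.norm(P.mean(0)-guess)>.07: continue
        rc=cv2.minAreaRect((P*1e4).astype(np.float32)); sz=np.array(rc[1])/1e4
        mu=P.mean(0); w,v=np.linalg.eigh(np.cov(P.T)); a=v[:,1]; b=v[:,0]
        # symmetric: centre-line per slice
        t=(P-mu)@a; q=(P-mu)@b; L=np.ptp(t)
        bins=np.arange(t.min()+.004,t.max()-.004,.004); mid=[];wd=[];tt=[]
        for x in bins:
            s=(t>=x)&(t<x+.004)
            if s.sum()>3: mid.append((q[s].max()+q[s].min())/2); wd.append(np.ptp(q[s])); tt.append(x+.002)
        k=np.polyfit(tt,mid,1); 
        print('blob',i,'area',stt[i,4],'L',L.round(4),'rect',sz.round(4),'widths',(np.array(wd)[::4]*1e3).round().tolist())
        d=a+k[0]*b; d/=np.linalg.norm(d); wd=np.array(wd);tt=np.array(tt)
        # spar end: narrow end
        if wd[:3].mean()>wd[-3:].mean(): sgn=1
        else: sgn=-1
        best=dict(mu=mu,ends=[mu+a*t.min()+b*np.polyval(k,t.min()),mu+a*t.max()+b*np.polyval(k,t.max())],d=d,sgn=sgn,L=L)
        print('ends',np.round(best['ends'],4).tolist(),'d',d.round(3),'ang',np.degrees(np.arctan2(d[1],d[0])).round(2))
    return best
E
python3 -c "
from h import *
st();im,c=cap('wrist','w4');findblade([.525,-.29],im,c)
im2,c2=cap('top')
for b in blades(im2,c2):
    if abs(b['L']-.178)<.012: 
        y=b['yaw']+np.pi; d=np.array([np.cos(y),np.sin(y)]); print(b['px'],(b['tip']-.093*d).round(4),np.degrees(y)-360*(y>3.1),b['L'])
"
```

```text
clk 16.925 p [ 0.5949 -0.2792  0.2085] th 99.9 phi -84.64 r 0.2922 w 0.0698 F [-0.6  0.2  0.3] T [ 0.01 -0.04 -0.02]
blob 2 area 3922 L 0.1766 rect [0.1764 0.0398] widths [10.0, 11.0, 11.0, 39.0, 38.0, 38.0, 40.0, 37.0, 33.0, 29.0, 24.0]
ends [[0.6213, -0.2775], [0.4469, -0.3053]] d [-0.988 -0.157] ang -170.94
[92. 83.] [0.8734 0.6493] 127.42049737098397 0.18071129621393872
[263. 158.] [0.5845 0.0092] 57.730893390574195 0.17018929824393064
[145. 183.] [0.4995 0.4414] 7.504830415789009 0.17719835928477984
[425. 263.] [ 0.2265 -0.5566] -180.67840081436717 0.1707298650562305
[132. 262.] [0.2181 0.4801] 63.087145888488564 0.167263303035055
```

View pics/w4.png

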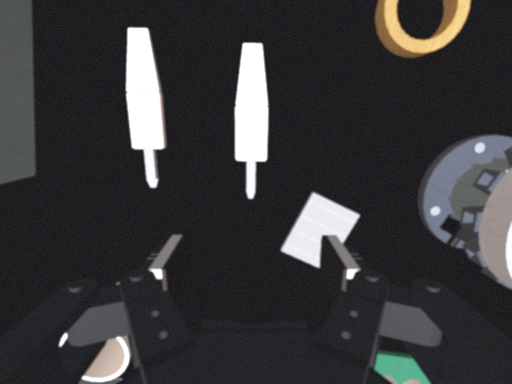

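```bash
python3 -c "
from h import *
plan([([.530,-.292,.06],99.06,.05)])"
```

```text
4 rows
xyz [[-0.0009, -0.0161, 0.0375], [-0.0008, -0.0162, 0.0374], [-0.0008, -0.0164, 0.0373], [-0.0007, -0.0165, 0.0373]] 
ang [[-0.25, -0.17, 0.24], [-0.25, -0.17, 0.24], [-0.25, -0.17, 0.24], [-0.25, -0.17, 0.24]]
```

servo_tool --xyz '[[-0.0009,-0.0161,0.037],[-0.0008,-0.0162,0.037],[-0.0008,-0.0164,0.037],[-0.0007,-0.0165,0.037],[0,0,0],[0,0,0]]' --angular '[[-0.25,-0.2,0.2],[-0.25,-0.2,0.2],[-0.25,-0.2,0.2],[-0.25,-0.2,0.2],[0,0,0],[0,0,0]]' --gripper '[0.06,0.06,0.06,0.06,0.06,0.06]'

```text
clock: 17.77
position: [0.5366, -0.2856, 0.0623]
tcp_rot: [0.006, 0.644, 0.765, 0.002]
ft_force: [0.6, 0.7, -0.2]
gripper_width: 0.0602
```

```bash
python3 -c "
from h import *
st()
plan([([.530,-.292,.03],99.06,.05),([.530,-.292,.004],99.06,.015)])"
```

```text
clk 17.775 p [ 0.5366 -0.2856  0.0623] th 99.88 phi -95.95 r 0.2989 w 0.0602 F [ 0.6  0.7 -0.2] T [-0.02  0.06 -0.02]
3 rows
xyz [[-0.0049, -0.0079, 0.0323], [0.0, 0.0, 0.013], [0.0, 0.0, 0.013]] 
ang [[0.6, 0.42, 0.83], [0.0, 0.0, 0.0], [0.0, 0.0, 0.0]]
```

servo_tool --xyz '[[-0.0049,-0.0079,0.03],[0,0,0.01],[0,0,0.012],[0,0,0.002],[0,0,0]]' --angular '[[0.6,0.4,0.8],[0,0,0],[0,0,0],[0,0,0],[0,0,0]]' --gripper '[0.06,0.06,0.06,0.06,0.06]' --newtons 60

```text
clock: 18.4
position: [0.5402, -0.2937, 0.0148]
tcp_rot: [0.008, 0.647, 0.762, 0.002]
ft_force: [-0.3, -0.3, -0.0]
gripper_width: 0.0597
```

```bash
python3 -c "
from h import *
st()
plan([([.530,-.292,.004],99.06,.05)])"
```

```text
clk 18.4 p [ 0.5402 -0.2937  0.0148] th 99.32 phi -95.12 r 0.3066 w 0.0597 F [-0.3 -0.3 -0. ] T [-0.   -0.03 -0.  ]
1 rows
xyz [[0.0034, -0.01, 0.0106]] 
ang [[0.78, 0.54, 0.26]]
```

servo_tool --xyz '[[0.0034,-0.01,0.008],[0,0,0]]' --angular '[[0.8,0.5,0.3],[0,0,0]]' --gripper '[0.06,0.06]'

```text
clock: 18.65
position: [0.5295, -0.292, 0.0068]
tcp_rot: [-0.0, 0.649, 0.76, -0.001]
ft_force: [-0.7, 0.1, 0.2]
gripper_width: 0.0601
```

```bash
python3 -c "
from h import *
st()
plan([([.530,-.292,.004],99.06,.05)])"
```

```text
clk 18.65 p [ 0.5295 -0.292   0.0068] th 99.01 phi -97.16 r 0.306 w 0.0601 F [-0.7  0.1  0.2] T [-0.02  0.02  0.04]
1 rows
xyz [[-0.0001, 0.0005, 0.0028]] 
ang [[-0.05, 0.03, -0.05]]
```

servo_tool --xyz '[[0,0,0.004],[0,0,0],[0,0,0],[0,0,0],[0,0,0]]' --angular '[[0,0,0],[0,0,0],[0,0,0],[0,0,0],[0,0,0]]' --gripper '[0.06,0,0,0,0]' --newtons 60

```text
clock: 19.27
position: [0.53, -0.2924, 0.0033]
tcp_rot: [0.001, 0.649, 0.76, -0.0]
ft_force: [-0.2, 1.4, 0.8]
gripper_width: 0.0361
```

```bash
cat >> h.py <<'E'
def sock(sig,r,z):
    f=np.radians(sig); th=(sig-90+180)%360-180
    return ([*(C+r*np.array([np.cos(f),np.sin(f)])),z],th)
E
python3 -c "
from h import *
st();p=tcp()[0]
plan([([p[0]+.03,p[1],.15],130,.05),([.66,-.22,.20],200),sock(-47.5,.20,.15),sock(-47.5,.20,p[2]+.088)])"
```

```text
clk 19.275 p [ 0.53   -0.2924  0.0033] th 99.0 phi -97.06 r 0.3064 w 0.0361 F [-0.2  1.4  0.8] T [-0.04  0.04 -0.05]
16 rows
xyz [[-0.0012, 0.0074, -0.0367], [-0.0022, 0.0072, -0.0367], [-0.0031, 0.0068, -0.0367], [-0.004, 0.0063, -0.0367], [-0.0013, 0.0176, -0.0071], [-0.0043, 0.0171, -0.0071], [-0.0072, 0.0161, -0.0071], [-0.0099, 0.0146, -0.0071], [-0.0123, 0.0127, -0.0071], [-0.0143, 0.0103, -0.0071]] 
ang [[0.0, 0.02, -7.75], [0.0, 0.02, -7.75], [0.0, 0.02, -7.75], [0.0, 0.02, -7.75], [0.0, 0.0, -10.0], [0.0, 0.0, -10.0], [0.0, 0.0, -10.0], [0.0, 0.0, -10.0], [0.0, 0.0, -10.0], [0.0, 0.0, -10.0]]
xyz [[-0.0159, 0.0077, -0.0071], [-0.023, 0.0215, 0.0167], [-0.0256, 0.0183, 0.0167], [-0.0278, 0.0148, 0.0167], [0.0, 0.0, 0.0294], [0.0, 0.0, 0.0294]] 
ang [[0.0, 0.0, -10.0], [0.0, 0.0, -7.5], [0.0, 0.0, -7.5], [0.0, 0.0, -7.5], [0.0, 0.0, 0.0], [0.0, 0.0, 0.0]]
```

servo_tool --xyz '[[0,0,-0.037],[-0.0022,0.0072,-0.037],[-0.0031,0.0068,-0.037],[-0.004,0.0063,-0.037],[-0.0013,0.0176,-0.007],[-0.0043,0.0171,-0.007],[-0.0072,0.0161,-0.007],[-0.0099,0.0146,-0.007],[-0.0123,0.0127,-0.007],[-0.0143,0.0103,-0.007]]' --angular '[[0,0,0],[0,0,-8],[0,0,-8],[0,0,-8],[0,0,-10],[0,0,-10],[0,0,-10],[0,0,-10],[0,0,-10],[0,0,-10]]' --gripper '[0,0,0,0,0,0,0,0,0,0]'

```text
clock: 20.52
position: [0.6434, -0.2396, 0.1951]
tcp_rot: [-0.003, -0.049, 0.999, 0.001]
ft_force: [0.3, -0.6, -0.9]
gripper_width: 0.0364
```

```bash
python3 -c "
from h import *
st()
plan([sock(-47.5,.20,.18),sock(-47.5,.20,.12)])"
```

```text
clk 20.525 p [ 0.6434 -0.2396  0.1951] th -174.35 phi -73.22 r 0.2625 w 0.0364 F [ 0.3 -0.6 -0.9] T [-0.04 -0.02  0.01]
6 rows
xyz [[-0.0173, 0.0244, 0.0037], [-0.021, 0.0213, 0.0037], [-0.0241, 0.0176, 0.0037], [-0.0267, 0.0136, 0.0037], [0.0, 0.0, 0.03], [0.0, 0.0, 0.03]] 
ang [[0.07, -0.08, -9.21], [0.07, -0.08, -9.21], [0.07, -0.08, -9.21], [0.07, -0.08, -9.21], [0.0, 0.0, 0.0], [0.0, 0.0, 0.0]]
```

servo_tool --xyz '[[-0.0173,0.0244,0.004],[-0.021,0.0213,0.004],[-0.0241,0.0176,0.004],[-0.0267,0.0136,0.004],[0,0,0.03],[0,0,0.025],[0,0,0]]' --angular '[[0.1,-0.1,-9.2],[0.1,-0.1,-9.2],[0.1,-0.1,-9.2],[0.1,-0.1,-9.2],[0,0,0],[0,0,0],[0,0,0]]' --gripper '[0,0,0,0,0,0,0]'

```text
clock: 21.4
position: [0.7048, -0.1304, 0.1197]
tcp_rot: [0.0, -0.374, 0.928, -0.001]
ft_force: [-0.3, -0.2, -0.6]
gripper_width: 0.036
```

```bash
python3 -c "
from h import *
st()
plan([sock(-47.5,.19,.0913)])"
```

```text
clk 21.4 p [ 0.7048 -0.1304  0.1197] th -136.1 phi -46.0 r 0.1975 w 0.036 F [-0.3 -0.2 -0.6] T [-0.04  0.03 -0.01]
1 rows
xyz [[0.005, 0.0076, 0.0284]] 
ang [[-0.07, 0.0, 1.4]]
```

servo_tool --xyz '[[0.005,0.0076,0.0284],[0,0,0],[0,0,0]]' --angular '[[0,0,1.4],[0,0,0],[0,0,0]]' --gripper '[0,0,0]'

```text
clock: 21.78
position: [0.6981, -0.1292, 0.0946]
tcp_rot: [0.002, -0.362, 0.932, -0.002]
ft_force: [0.4, 0.0, -0.7]
gripper_width: 0.0363
```

```bash
python3 -c "
from h import *
st()
plan([sock(-47.5,.19,.0913)])
im,c=cap('wrist','w5')
for k,n in ((.08,'mouth'),(.097,'nose')): print(n,proj(c,sock(-47.5,k,.095)[0]))
im,c=cap('side','s5'); u=proj(c,[*C,.1]).astype(int)
cv2.imwrite('pics/s5.png',cv2.resize(im[u[1]-50:u[1]+60,u[0]-60:u[0]+100,::-1],None,fx=4,fy=4,interpolation=cv2.INTER_CUBIC))
"
```

```text
clk 21.775 p [ 0.6981 -0.1292  0.0946] th -137.54 phi -47.2 r 0.192 w 0.0363 F [ 0.4  0.  -0.7] T [0.03 0.04 0.01]
1 rows
xyz [[0.001, 0.002, 0.0033]] 
ang [[-0.31, 0.16, -0.04]]
mouth [255.21532101 400.124475  ]
nose [255.2255518  379.90338143]
```

View pics/w5.png

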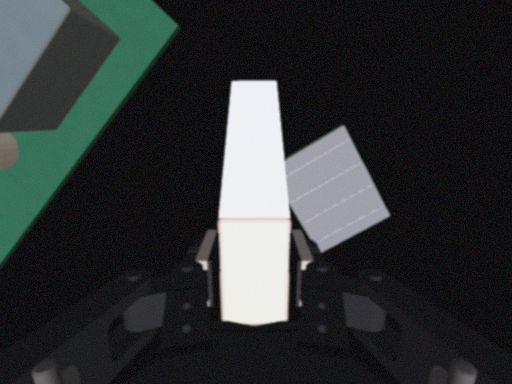

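servo_tool --xyz '[[0.001,0.002,0.0033],[0,0,0]]' --angular '[[-0.3,0.2,0],[0,0,0]]' --gripper '[0,0]'

```text
clock: 22.12
position: [0.6969, -0.1286, 0.0927]
tcp_rot: [0.001, -0.362, 0.932, -0.001]
ft_force: [-0.4, -0.3, -0.2]
gripper_width: 0.0361
```

```bash
python3 -c "
from h import *
st()
plan([sock(-47.5,.168,.0913)])
"
```

```text
clk 22.125 p [ 0.6969 -0.1286  0.0927] th -137.55 phi -47.34 r 0.1908 w 0.0361 F [-0.4 -0.3 -0.2] T [-0.03  0.04  0.02]
1 rows
xyz [[0.0006, 0.0228, 0.0013]] 
ang [[-0.1, 0.04, -0.05]]
```

servo_tool --xyz '[[0.0006,0.0128,0.0013],[0,0.01,0],[0,0,0]]' --angular '[[-0.1,0,0],[0,0,0],[0,0,0]]' --gripper '[0,0,0]'

```text
clock: 22.5
position: [0.6798, -0.1108, 0.0915]
tcp_rot: [0.0, -0.362, 0.932, 0.0]
ft_force: [-0.4, -0.8, -1.0]
gripper_width: 0.036
```

```bash
python3 -c "
from h import *
st()
plan([sock(-47.5,.155,.0913)])
"
```

```text
clk 22.5 p [ 0.6798 -0.1108  0.0915] th -137.53 phi -47.52 r 0.1661 w 0.036 F [-0.4 -0.8 -1. ] T [-0.02  0.   -0.01]
1 rows
xyz [[-0.0001, 0.0111, 0.0002]] 
ang [[0.03, 0.04, -0.03]]
```

servo_tool --xyz '[[0,0.009,0],[0,0.009,0],[0,0.009,0],[0,0.007,0],[0,0,0]]' --angular '[[0,0,0],[0,0,0],[0,0,0],[0,0,0],[0,0,0]]' --gripper '[0,0,0,0,0]'

```text
clock: 23.12
position: [0.6549, -0.0835, 0.0918]
tcp_rot: [0.0, -0.363, 0.932, 0.0]
ft_force: [0.2, -0.2, -1.1]
gripper_width: 0.0359
```

```bash
python3 -c "
from h import *
st()
plan([sock(-47.5,.125,.0913)])
"
```

```text
clk 23.125 p [ 0.6549 -0.0835  0.0918] th -137.49 phi -47.47 r 0.1291 w 0.0359 F [ 0.2 -0.2 -1.1] T [-0.03  0.01  0.01]
1 rows
xyz [[0.0001, 0.0041, 0.0005]] 
ang [[0.03, 0.05, 0.01]]
```

servo_tool --xyz '[[0,0.004,0],[0,0.004,0],[0,0.004,0],[0,0.004,0]]' --angular '[[0,0,0],[0,0,0],[0,0,0],[0,0,0]]' --gripper '[0,0,0,0]'

```text
clock: 23.62
position: [0.6527, -0.0797, 0.0935]
tcp_rot: [0.005, -0.36, 0.933, -0.011]
ft_force: [5.5, -6.1, -4.9]
gripper_width: 0.0364
```

```bash
python3 -c "
from h import *
st()
"
```

```text
clk 23.625 p [ 0.6527 -0.0797  0.0935] th -137.74 phi -47.05 r 0.1249 w 0.0364 F [ 5.5 -6.1 -4.9] T [-1.46 -1.09  0.05]
```

servo_tool --xyz '[[0,0,0],[0,0,0],[0,0,-0.05],[0,0.03,-0.06],[0,0.05,-0.03],[0,0,0]]' --angular '[[0,0,0],[0,0,0],[0,0,0],[0,0,0],[0,0,0],[0,0,0]]' --gripper '[0.06,0.06,0.06,0.06,0.06,0.06]'

```text
clock: 24.38
position: [0.5949, -0.0167, 0.2326]
tcp_rot: [0.004, -0.36, 0.933, -0.008]
ft_force: [0.4, -0.3, 0.5]
gripper_width: 0.0602
```

```bash
cat >> h.py <<'E'
def homecheck(sig,im,c,z=.102):
    """profile across white along radial line offset +-12mm: where the block (z top .102) begins"""
    f=np.radians(sig); d=np.array([np.cos(f),np.sin(f)]); n=np.array([-d[1],d[0]]); g=cv2.cvtColor(im,cv2.COLOR_RGB2GRAY).astype(np.float32)
    for o in (-.013,.013):
        rr=np.arange(.070,.100,.0005); uv=np.array([proj(c,[*(C+r*d+o*n),z]) for r in rr],np.float32)
        v=cv2.remap(g,uv[:,:1],uv[:,1:],cv2.INTER_LINEAR)[:,0]
        print(o,' '.join(f'{int(x)}' for x in v[::3]))
E
python3 -c "
from h import *
st()
im,c=cap('wrist','w6'); homecheck(-47.5,im,c)
u=[proj(c,[*(C+k*np.array([np.cos(np.radians(-47.5)),np.sin(np.radians(-47.5))])),.102]) for k in (.08,.21)];print(u)
cv2.imwrite('pics/w6.png',cv2.resize(im[:,:,::-1],None,fx=1.5,fy=1.5))
im2,c2=cap('top')
for b in blades(im2,c2):
    if abs(b['L']-.178)<.012: 
        y=b['yaw']+np.pi; d=np.array([np.cos(y),np.sin(y)]); print(b['px'],(b['tip']-.093*d).round(4),np.degrees(y)-360*(y>3.1),b['L'])
"
```

```text
clk 24.375 p [ 0.5949 -0.0167  0.2326] th -137.8 phi -46.16 r 0.0394 w 0.0602 F [ 0.4 -0.3  0.5] T [ 0.01 -0.04 -0.06]
-0.013 238 235 198 139 116 104 99 119 217 253 254 254 254 254 254 254 254 254 254 254
0.013 239 236 197 140 116 107 99 120 220 252 254 254 254 254 254 254 254 254 254 254
[array([254.74966187, 149.80810756]), array([254.05993381,  -2.94032805])]
[92. 83.] [0.8702 0.6533] -52.905244603161236 0.1806636007350751
[382. 176.] [ 0.5335 -0.4141] 9.64291209280286 0.17922929385968836
[145. 183.] [0.4995 0.4414] 7.504830415789009 0.17719835928477984
[425. 263.] [ 0.2264 -0.5565] -180.7518116109599 0.1707854651460855
[132. 262.] [0.2181 0.4801] 63.025995196447994 0.16728820755925036
```

View pics/w6.png

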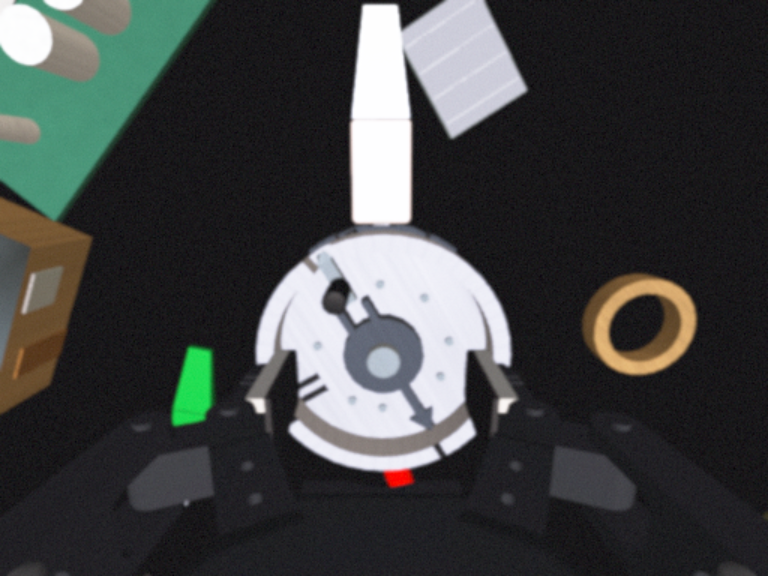

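```bash
python3 -c "
from h import *
plan([([.62,-.17,.24],160),([.597,-.406,.21],99.5)])"
```

```text
14 rows
xyz [[0.0119, -0.0184, -0.0011], [0.009, -0.02, -0.0012], [0.0058, -0.0212, -0.0012], [0.0024, -0.0218, -0.0012], [-0.0009, -0.0219, -0.0013], [-0.0043, -0.0215, -0.0013], [-0.0076, -0.0206, -0.0014], [-0.0084, -0.0328, 0.0043], [-0.0133, -0.0312, 0.0043], [-0.0178, -0.0288, 0.0043]] 
ang [[-0.12, 0.07, 8.87], [-0.12, 0.07, 8.87], [-0.12, 0.07, 8.87], [-0.12, 0.07, 8.87], [-0.12, 0.07, 8.87], [-0.12, 0.07, 8.87], [-0.12, 0.07, 8.87], [0.0, 0.0, 8.64], [0.0, 0.0, 8.64], [0.0, 0.0, 8.64]]
xyz [[-0.0219, -0.0258, 0.0043], [-0.0256, -0.0222, 0.0043], [-0.0286, -0.0181, 0.0043], [-0.031, -0.0136, 0.0043]] 
ang [[0.0, 0.0, 8.64], [0.0, 0.0, 8.64], [0.0, 0.0, 8.64], [0.0, 0.0, 8.64]]
```

servo_tool --xyz '[[0.0119,-0.0184,-0.001],[0.009,-0.02,-0.001],[0.0058,-0.0212,-0.001],[0.0024,-0.0218,-0.001],[-0.0009,-0.0219,-0.001],[-0.0043,-0.0215,-0.001],[-0.0076,-0.0206,-0.001],[-0.0084,-0.0328,0.004],[-0.0133,-0.0312,0.004],[-0.0178,-0.0288,0.004]]' --angular '[[-0.1,0.1,8.9],[-0.1,0.1,8.9],[-0.1,0.1,8.9],[-0.1,0.1,8.9],[-0.1,0.1,8.9],[-0.1,0.1,8.9],[-0.1,0.1,8.9],[0,0,8.6],[0,0,8.6],[0,0,8.6]]' --gripper '[0.06,0.06,0.06,0.06,0.06,0.06,0.06,0.06,0.06,0.06]'

```text
clock: 25.72
position: [0.6009, -0.2838, 0.2059]
tcp_rot: [-0.014, 0.416, 0.909, -0.004]
ft_force: [0.4, 0.5, -0.1]
gripper_width: 0.0602
```

servo_tool --xyz '[[-0.0219,-0.0258,0.004],[-0.0256,-0.0222,0.004],[-0.0286,-0.0181,0.004],[-0.031,-0.0136,0.004],[0,0,0],[0,0,0]]' --angular '[[0,0,8.6],[0,0,8.6],[0,0,8.6],[0,0,8.6],[0,0,0],[0,0,0]]' --gripper '[0.06,0.06,0.06,0.06,0.06,0.06]'

```text
clock: 26.48
position: [0.5725, -0.428, 0.1741]
tcp_rot: [-0.021, 0.677, 0.735, -0.01]
ft_force: [-0.0, -0.6, -0.6]
gripper_width: 0.0598
```

```bash
cat >> h.py <<'E'
def grip(b):
    e=b['ends']; d=b['d']
    nose,tip=(e[0],e[1]) if b['sgn']<0 else (e[1],e[0])
    u=(nose-tip)/np.linalg.norm(nose-tip); g=((nose-.093*u)+(tip+.085*u))/2; y=np.degrees(np.arctan2(u[1],u[0]))
    print('GRIP',g.round(4),'yaw',y.round(2)); return g,y
E
python3 -c "
from h import *
st();g,y=grip(findblade([.538,-.417])); plan([([*g,.05],y+90)])"
```

```text
clk 26.475 p [ 0.5725 -0.428   0.1741] th 94.69 phi -89.36 r 0.4397 w 0.0598 F [-0.  -0.6 -0.6] T [ 0.02 -0.09 -0.  ]
blob 2 area 4455 L 0.1778 rect [0.1778 0.0401] widths [11.0, 12.0, 12.0, 39.0, 40.0, 40.0, 39.0, 37.0, 33.0, 29.0, 25.0]
ends [[0.628, -0.4015], [0.4528, -0.4316]] d [-0.986 -0.169] ang -170.26
GRIP [ 0.5365 -0.4173] yaw 9.74
3 rows
xyz [[0.0038, -0.0098, 0.0419], [0.0043, -0.0103, 0.0417], [0.0049, -0.0108, 0.0415]] 
ang [[-0.82, -0.38, -1.67], [-0.82, -0.38, -1.67], [-0.82, -0.38, -1.67]]
```

servo_tool --xyz '[[0.0038,-0.0098,0.042],[0.0043,-0.0103,0.042],[0.0049,-0.0108,0.0415],[0,0,0]]' --angular '[[-0.8,-0.4,-1.7],[-0.8,-0.4,-1.7],[-0.8,-0.4,-1.7],[0,0,0]]' --gripper '[0.06,0.06,0.06,0.06]'

```text
clock: 27.02
position: [0.5378, -0.4132, 0.0471]
tcp_rot: [0.001, 0.64, 0.768, 0.0]
ft_force: [0.1, 0.1, -0.6]
gripper_width: 0.0603
```

```bash
python3 -c "
from h import *
st(); plan([([.5365,-.4173,.009],99.7)])"
```

```text
clk 27.025 p [ 0.5378 -0.4132  0.0471] th 100.44 phi -94.01 r 0.426 w 0.0603 F [ 0.1  0.1 -0.6] T [-0.01 -0.    0.  ]
1 rows
xyz [[-0.0037, -0.0021, 0.0381]] 
ang [[0.11, 0.08, 0.74]]
```

servo_tool --xyz '[[-0.0037,-0.0021,0.038],[0,0,0]]' --angular '[[0.1,0.1,0.7],[0,0,0]]' --gripper '[0.06,0.06]'

```text
clock: 27.28
position: [0.5409, -0.4183, 0.013]
tcp_rot: [0.003, 0.644, 0.765, 0.001]
ft_force: [0.1, -0.3, -0.1]
gripper_width: 0.0598
```

```bash
python3 -c "
from h import *
st(); plan([([.5365,-.4173,.0035],99.7)])"
```

```text
clk 27.275 p [ 0.5409 -0.4183  0.013 ] th 99.84 phi -93.55 r 0.4309 w 0.0598 F [ 0.1 -0.3 -0.1] T [ 0.06  0.01 -0.01]
1 rows
xyz [[0.0018, -0.0043, 0.0095]] 
ang [[0.3, 0.26, 0.14]]
```

servo_tool --xyz '[[0.0018,-0.0043,0.0095],[0,0,0],[0,0,0],[0,0,0],[0,0,0],[0,0,0]]' --angular '[[0.3,0.3,0.1],[0,0,0],[0,0,0],[0,0,0],[0,0,0],[0,0,0]]' --gripper '[0.06,0.06,0,0,0,0]' --newtons 60

```text
clock: 28.02
position: [0.5427, -0.4206, 0.0114]
tcp_rot: [0.006, 0.644, 0.765, 0.001]
ft_force: [0.0, -0.2, -1.6]
gripper_width: 0.035
```

```bash
python3 -c "
from h import *
st(); p=tcp()[0]; print('zin',p[2]+.088)
plan([([.53,-.40,.12],100),([.46,-.20,.22],102),([*sock(192.5,.2,.2)[0]],102.5)])"
```

```text
clk 28.025 p [ 0.5427 -0.4206  0.0114] th 99.83 phi -93.3 r 0.4331 w 0.035 F [ 0.  -0.2 -1.6] T [ 0.04  0.04 -0.04]
zin 0.09935127208012492
12 rows
xyz [[0.0072, -0.0026, -0.0363], [0.0073, -0.0027, -0.0363], [0.0074, -0.0029, -0.0362], [0.0418, -0.0068, -0.02], [0.0419, -0.0065, -0.02], [0.0419, -0.0063, -0.02], [0.042, -0.006, -0.02], [0.042, -0.0057, -0.02], [0.0457, -0.0127, 0.005], [0.0458, -0.0126, 0.005]] 
ang [[0.18, 0.17, -0.06], [0.18, 0.17, -0.06], [0.18, 0.17, -0.06], [0.0, 0.0, -0.4], [0.0, 0.0, -0.4], [0.0, 0.0, -0.4], [0.0, 0.0, -0.4], [0.0, 0.0, -0.4], [0.0, 0.0, -0.12], [0.0, 0.0, -0.12]]
xyz [[0.0458, -0.0125, 0.005], [0.0458, -0.0124, 0.005]] 
ang [[0.0, 0.0, -0.12], [0.0, 0.0, -0.12]]
```

servo_tool --xyz '[[0,0,0],[0,0,0]]' --angular '[[0,0,0],[0,0,0]]' --gripper '[0.06,0.06]'

```text
clock: 28.28
position: [0.5425, -0.4206, 0.0112]
tcp_rot: [0.006, 0.644, 0.765, 0.001]
ft_force: [-0.3, 0.1, 0.1]
gripper_width: 0.06
```

```bash
python3 -c "
from h import *
st(); plan([([.5365,-.4173,.003],99.7)])"
```

```text
clk 28.275 p [ 0.5425 -0.4206  0.0112] th 99.82 phi -93.32 r 0.4331 w 0.06 F [-0.3  0.1  0.1] T [ 0.01 -0.02 -0.03]
1 rows
xyz [[0.0044, -0.0055, 0.0081]] 
ang [[0.52, 0.5, 0.12]]
```

servo_tool --xyz '[[0.0044,-0.0055,0.008],[0,0,0.001]]' --angular '[[0.5,0.5,0.1],[0,0,0]]' --gripper '[0.06,0.06]'

```text
clock: 28.52
position: [0.5358, -0.4169, 0.0013]
tcp_rot: [-0.001, 0.645, 0.764, 0.0]
ft_force: [0.9, 0.0, 0.6]
gripper_width: 0.0598
```

```bash
python3 -c "
from h import *
st(); plan([([.5365,-.4173,.003],99.7)])"
```

```text
clk 28.525 p [ 0.5358 -0.4169  0.0013] th 99.71 phi -94.24 r 0.4298 w 0.0598 F [0.9 0.  0.6] T [-0.01  0.    0.01]
1 rows
xyz [[-0.0005, 0.0006, -0.0017]] 
ang [[-0.03, -0.06, 0.01]]
```

servo_tool --xyz '[[0,0,-0.0015],[0,0,0],[0,0,0],[0,0,0],[0,0,0]]' --angular '[[0,0,0],[0,0,0],[0,0,0],[0,0,0],[0,0,0]]' --gripper '[0,0,0,0,0]' --newtons 60

```text
clock: 29.15
position: [0.5361, -0.4172, 0.0032]
tcp_rot: [-0.0, 0.645, 0.764, 0.0]
ft_force: [-0.2, 0.1, 0.2]
gripper_width: 0.0362
```

```bash
python3 -c "
from h import *
st(); p=tcp()[0]; print('zin',p[2]+.088)
plan([([.53,-.40,.12],100),([.44,-.19,.2],102),([*sock(192.5,.2,.19)[0]],102.5)])"
```

```text
clk 29.15 p [ 0.5361 -0.4172  0.0032] th 99.71 phi -94.2 r 0.4301 w 0.0362 F [-0.2  0.1  0.2] T [-0.01 -0.01 -0.01]
zin 0.09116453743409879
12 rows
xyz [[0.006, -0.001, -0.0389], [0.006, -0.001, -0.0389], [0.006, -0.001, -0.0389], [0.0445, -0.0104, -0.016], [0.0446, -0.0101, -0.016], [0.0446, -0.0098, -0.016], [0.0447, -0.0095, -0.016], [0.0448, -0.0092, -0.016], [0.0423, -0.0083, 0.0025], [0.0423, -0.0082, 0.0025]] 
ang [[0.0, -0.01, -0.1], [0.0, -0.01, -0.1], [0.0, -0.01, -0.1], [0.0, 0.0, -0.4], [0.0, 0.0, -0.4], [0.0, 0.0, -0.4], [0.0, 0.0, -0.4], [0.0, 0.0, -0.4], [0.0, 0.0, -0.12], [0.0, 0.0, -0.12]]
xyz [[0.0423, -0.0081, 0.0025], [0.0423, -0.008, 0.0025]] 
ang [[0.0, 0.0, -0.12], [0.0, 0.0, -0.12]]
```

servo_tool --xyz '[[0,0,-0.039],[0.006,-0.001,-0.039],[0.012,-0.002,-0.039],[0.0445,-0.0104,-0.016],[0.0446,-0.0101,-0.016],[0.0446,-0.0098,-0.016],[0.0447,-0.0095,-0.016],[0.0448,-0.0092,-0.016],[0.0423,-0.0083,0.0025],[0.0423,-0.0082,0.0025]]' --angular '[[0,0,0],[0,0,0],[0,0,0],[0,0,-0.4],[0,0,-0.4],[0,0,-0.4],[0,0,-0.4],[0,0,-0.4],[0,0,0],[0,0,0]]' --gripper '[0,0,0,0,0,0,0,0,0,0]'

```text
clock: 30.4
position: [0.4052, -0.103, 0.2001]
tcp_rot: [0.0, 0.633, 0.775, 0.002]
ft_force: [0.1, 0.1, -1.0]
gripper_width: 0.0363
```

```bash
python3 -c "
from h import *
st()
plan([([*sock(192.5,.2,.15)[0]],102.5),([*sock(192.5,.195,.105)[0]],102.5)])"
```

```text
clk 30.4 p [ 0.4052 -0.103   0.2001] th 101.53 phi -144.76 r 0.1989 w 0.0363 F [ 0.1  0.1 -1. ] T [ 0.03 -0.09 -0.01]
3 rows
xyz [[0.0382, -0.009, 0.0251], [0.0383, -0.0087, 0.0251], [0.0, 0.005, 0.045]] 
ang [[0.08, -0.06, -0.49], [0.08, -0.06, -0.49], [0.0, 0.0, 0.0]]
```

servo_tool --xyz '[[0.0382,-0.009,0.025],[0.0383,-0.0087,0.025],[0,0.002,0.045],[0,0,0]]' --angular '[[0.1,-0.1,-0.5],[0.1,-0.1,-0.5],[0,0,0],[0,0,0]]' --gripper '[0,0,0,0]'

```text
clock: 30.9
position: [0.3717, -0.0268, 0.1043]
tcp_rot: [0.001, 0.624, 0.782, 0.0]
ft_force: [-0.9, 0.1, 0.7]
gripper_width: 0.0364
```

```bash
python3 -c "
from h import *
st()
plan([sock(192.5,.19,.0912)])"
```

```text
clk 30.9 p [ 0.3717 -0.0268  0.1043] th 102.83 phi -168.89 r 0.1996 w 0.0364 F [-0.9  0.1  0.7] T [-0.03  0.02  0.02]
1 rows
xyz [[-0.0049, 0.0095, 0.0131]] 
ang [[0.14, 0.1, 0.33]]
```

servo_tool --xyz '[[-0.0049,0.0095,0.0131],[0,0,0]]' --angular '[[0.1,0.1,0.3],[0,0,0]]' --gripper '[0,0]'

```text
clock: 31.15
position: [0.3854, -0.0303, 0.0927]
tcp_rot: [0.002, 0.626, 0.78, 0.001]
ft_force: [-0.8, 0.4, -1.0]
gripper_width: 0.0362
```

```bash
python3 -c "
from h import *
st()
plan([sock(192.5,.168,.0912)])"
```

```text
clk 31.15 p [ 0.3854 -0.0303  0.0927] th 102.45 phi -167.02 r 0.187 w 0.0362 F [-0.8  0.4 -1. ] T [-0.03 -0.04  0.01]
1 rows
xyz [[0.0016, 0.019, 0.0016]] 
ang [[0.27, 0.07, -0.05]]
```

servo_tool --xyz '[[0.0016,0.007,0.0016],[0,0.006,0],[0,0.005,0],[0,0,0]]' --angular '[[0.3,0.1,0],[0,0,0],[0,0,0],[0,0,0]]' --gripper '[0,0,0,0]'

```text
clock: 31.65
position: [0.406, -0.0251, 0.0927]
tcp_rot: [0.0, 0.627, 0.779, 0.001]
ft_force: [0.3, 0.3, -0.3]
gripper_width: 0.0362
```

```bash
python3 -c "
from h import *
st()
plan([sock(192.5,.127,.0912)])"
```

```text
clk 31.65 p [ 0.406  -0.0251  0.0927] th 102.37 phi -167.18 r 0.1657 w 0.0362 F [ 0.3  0.3 -0.3] T [ 0.05  0.08 -0.01]
1 rows
xyz [[0.001, 0.0387, 0.0016]] 
ang [[0.12, -0.03, -0.13]]
```

servo_tool --xyz '[[0.001,0.009,0.0015],[0,0.009,0],[0,0.009,0],[0,0.009,0],[0,0,0]]' --angular '[[0.1,0,-0.1],[0,0,0],[0,0,0],[0,0,0],[0,0,0]]' --gripper '[0,0,0,0,0]'

```text
clock: 32.28
position: [0.4427, -0.0158, 0.091]
tcp_rot: [-0.001, 0.626, 0.78, -0.0]
ft_force: [-1.7, -0.7, -0.1]
gripper_width: 0.0363
```

servo_tool --xyz '[[0,0.003,0],[0,0.003,0],[0,0.004,0]]' --angular '[[0,0,0],[0,0,0],[0,0,0]]' --gripper '[0,0,0]'

```text
clock: 32.65
position: [0.4426, -0.0151, 0.0893]
tcp_rot: [-0.006, 0.626, 0.779, -0.008]
ft_force: [-10.7, -3.7, 9.8]
gripper_width: 0.0363
```

```bash
python3 -c "
from h import *
st()
plan([sock(192.5,.125,.0912)])"
```

```text
clk 32.65 p [ 0.4426 -0.0151  0.0893] th 102.42 phi -167.91 r 0.1278 w 0.0363 F [-10.7  -3.7   9.8] T [-0.38  1.68  0.03]
1 rows
xyz [[-0.0009, 0.0028, -0.002]] 
ang [[-1.16, -0.02, -0.07]]
```

servo_tool --xyz '[[0,0,0],[0,0,0],[0,0,-0.05],[0,0.02,-0.06],[0,0.05,-0.03],[0,0,0]]' --angular '[[0,0,0],[0,0,0],[0,0,0],[0,0,0],[0,0,0],[0,0,0]]' --gripper '[0.06,0.06,0.06,0.06,0.06,0.06]'

```text
clock: 33.4
position: [0.519, 0.0012, 0.2334]
tcp_rot: [-0.003, 0.627, 0.779, -0.004]
ft_force: [0.3, -0.0, 0.3]
gripper_width: 0.0599
```

```bash
python3 -c "
from h import *
st()
im,c=cap('wrist','w7'); homecheck(192.5,im,c)
f=np.radians(192.5);print([proj(c,[*(C+k*np.array([np.cos(f),np.sin(f)])),.102]) for k in (.08,.145,.21)])
a=im[60:240,160:360,::-1];cv2.imwrite('pics/w7.png',cv2.resize(a,None,fx=3,fy=3,interpolation=cv2.INTER_CUBIC))
"
```

```text
clk 33.4 p [0.519  0.0012 0.2334] th 102.37 phi -167.77 r 0.0497 w 0.0599 F [ 0.3 -0.   0.3] T [ 0.03  0.03 -0.02]
-0.013 236 197 132 111 108 103 103 124 209 252 254 254 254 254 254 254 254 254 254 254
0.013 238 204 138 130 169 177 134 148 238 253 254 254 254 254 254 254 254 254 254 254
[array([254.32985833, 158.70584868]), array([254.19070923,  88.5068337 ]), array([254.03202235,   8.45124284])]
```

View pics/w7.png

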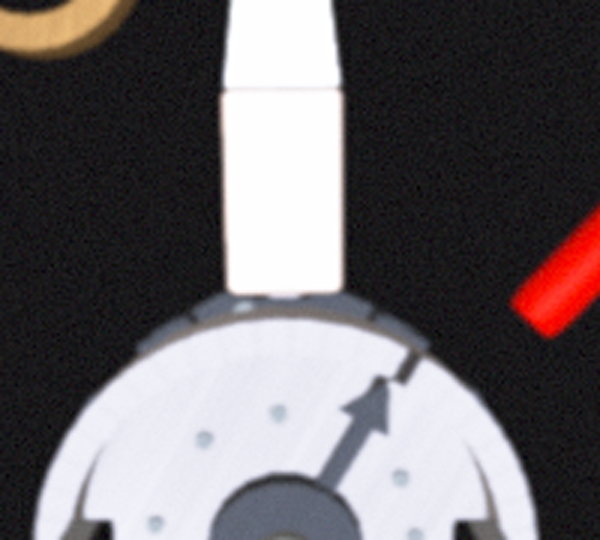

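```bash
python3 -c "
from h import *
c=ctrl.get_calibration('wrist'); im=ctrl.capture('wrist'); f=np.radians(192.5)
g=cv2.cvtColor(im,cv2.COLOR_RGB2GRAY)
print('tip rows',g[:25,254].tolist())
col=g[:,254].astype(int); print('joint rows',col[78:100].tolist()); print('root',col[150:166].tolist())
for r in (30/1,): pass
for row in (9,90,157.7): print(row,[np.linalg.norm(back(c,(254.2,row),z)[:2]-C).round(4) for z in (.095,.1,.102)])
im6=cv2.imread('pics/w6.png')
# go to blade C
plan([([.47,.19,.25],100),([.56,.45,.21],97.5)])"
```

```text
tip rows [30, 21, 19, 26, 25, 18, 25, 24, 25, 24, 31, 23, 28, 32, 19, 29, 38, 103, 214, 255, 255, 254, 254, 254, 254]
joint rows [254, 254, 254, 254, 254, 254, 254, 254, 254, 254, 254, 254, 254, 254, 251, 239, 247, 253, 254, 254, 254, 254]
root [254, 254, 254, 254, 254, 254, 254, 254, 254, 253, 246, 225, 204, 147, 108, 107]
9 [np.float64(0.2154), np.float64(0.2137), np.float64(0.213)]
90 [np.float64(0.1479), np.float64(0.1474), np.float64(0.1472)]
157.7 [np.float64(0.0838), np.float64(0.0844), np.float64(0.0847)]
10 rows
xyz [[0.0486, -0.0007, -0.0047], [0.0486, -0.0011, -0.0047], [0.0486, -0.0016, -0.0047], [0.0485, -0.0021, -0.0048], [0.0401, 0.0223, 0.0067], [0.0402, 0.022, 0.0067], [0.0404, 0.0217, 0.0067], [0.0405, 0.0214, 0.0067], [0.0407, 0.0211, 0.0067], [0.0409, 0.0208, 0.0067]] 
ang [[-0.27, -0.01, 0.59], [-0.27, -0.01, 0.59], [-0.27, -0.01, 0.59], [-0.27, -0.01, 0.59], [0.0, 0.0, 0.42], [0.0, 0.0, 0.42], [0.0, 0.0, 0.42], [0.0, 0.0, 0.42], [0.0, 0.0, 0.42], [0.0, 0.0, 0.42]]
```

servo_tool --xyz '[[0.0486,-0.0007,-0.0047],[0.0486,-0.0011,-0.0047],[0.0486,-0.0016,-0.0047],[0.0485,-0.0021,-0.0048],[0.0401,0.0223,0.003],[0.0402,0.022,0.003],[0.0404,0.0217,0.003],[0.0405,0.0214,0.003],[0.0407,0.0211,0.003],[0.0409,0.0208,0]]' --angular '[[-0.3,0,0.6],[-0.3,0,0.6],[-0.3,0,0.6],[-0.3,0,0.6],[0,0,0.4],[0,0,0.4],[0,0,0.4],[0,0,0.4],[0,0,0.4],[0,0,0.4]]' --gripper '[0.06,0.06,0.06,0.06,0.06,0.06,0.06,0.06,0.06,0.06]'

```text
clock: 34.75
position: [0.5479, 0.4504, 0.22]
tcp_rot: [-0.004, 0.663, 0.748, -0.011]
ft_force: [1.3, -0.4, 0.3]
gripper_width: 0.0602
```

servo_tool --xyz '[[0.01,0,0],[0,0,0]]' --angular '[[0,0,0],[0,0,0]]' --gripper '[0.06,0.06]'

```text
clock: 35.0
position: [0.5448, 0.4609, 0.2155]
tcp_rot: [-0.005, 0.663, 0.749, -0.015]
ft_force: [-0.1, 0.1, -0.0]
gripper_width: 0.0599
```

```bash
python3 -c "
from h import *
st();g,y=grip(findblade([.503,.439])); plan([([*g,.05],y+90)])"
```

```text
clk 35.0 p [0.5448 0.4609 0.2155] th 97.01 phi 92.91 r 0.4498 w 0.0599 F [-0.1  0.1 -0. ] T [-0.01 -0.01 -0.05]
blob 2 area 3728 L 0.1789 rect [0.1788 0.0404] widths [10.0, 13.0, 13.0, 39.0, 40.0, 39.0, 40.0, 37.0, 33.0, 31.0, 27.0]
ends [[0.5964, 0.4526], [0.4191, 0.4287]] d [-0.991 -0.133] ang -172.34
GRIP [0.5038 0.4401] yaw 7.66
4 rows
xyz [[-0.0033, -0.0096, 0.0417], [-0.0034, -0.0099, 0.0416], [-0.0035, -0.0102, 0.0416], [-0.0036, -0.0105, 0.0415]] 
ang [[-0.41, 0.18, -0.17], [-0.41, 0.18, -0.17], [-0.41, 0.18, -0.17], [-0.41, 0.18, -0.17]]
```

servo_tool --xyz '[[-0.0033,-0.0096,0.0415],[-0.0034,-0.0099,0.0415],[-0.0035,-0.0102,0.0415],[-0.0036,-0.0105,0.0415],[0,0,0]]' --angular '[[-0.4,0.2,-0.2],[-0.4,0.2,-0.2],[-0.4,0.2,-0.2],[-0.4,0.2,-0.2],[0,0,0]]' --gripper '[0.06,0.06,0.06,0.06,0.06]'

```text
clock: 35.67
position: [0.5015, 0.4302, 0.05]
tcp_rot: [0.0, 0.66, 0.751, 0.001]
ft_force: [-0.5, -0.6, 0.9]
gripper_width: 0.0603
```

```bash
python3 -c "
from h import *
st(); plan([([.5038,.4401,.012],97.66)])"
```

```text
clk 35.675 p [0.5015 0.4302 0.05  ] th 97.4 phi 98.97 r 0.4237 w 0.0603 F [-0.5 -0.6  0.9] T [-0.01 -0.03 -0.02]
1 rows
xyz [[0.0095, 0.0035, 0.038]] 
ang [[0.07, -0.03, -0.26]]
```

servo_tool --xyz '[[0.0095,0.0035,0.034],[0,0,0]]' --angular '[[0.1,0,-0.3],[0,0,0]]' --gripper '[0.06,0.06]'

```text
clock: 35.92
position: [0.5067, 0.4402, 0.0207]
tcp_rot: [0.0, 0.659, 0.752, 0.003]
ft_force: [-0.9, -0.7, 0.2]
gripper_width: 0.0598
```

```bash
python3 -c "
from h import *
st(); plan([([.5038,.4401,.003],97.66)])"
```

```text
clk 35.925 p [0.5067 0.4402 0.0207] th 97.58 phi 98.09 r 0.4328 w 0.0598 F [-0.9 -0.7  0.2] T [-0.03  0.02  0.01]
1 rows
xyz [[0.0002, -0.003, 0.0177]] 
ang [[0.28, -0.2, -0.08]]
```

servo_tool --xyz '[[0.0002,-0.003,0.017],[0,0,0]]' --angular '[[0.3,-0.2,-0.1],[0,0,0]]' --gripper '[0.06,0.06]'

```text
clock: 36.17
position: [0.5068, 0.4415, 0.0076]
tcp_rot: [0.001, 0.659, 0.752, 0.003]
ft_force: [0.5, -0.7, 0.4]
gripper_width: 0.0602
```

```bash
python3 -c "
from h import *
st(); plan([([.5038,.4401,.003],97.66)])"
```

```text
clk 36.175 p [0.5068 0.4415 0.0076] th 97.61 phi 98.05 r 0.434 w 0.0602 F [ 0.5 -0.7  0.4] T [ 0.01  0.03 -0.04]
1 rows
xyz [[-0.001, -0.0032, 0.0046]] 
ang [[0.32, -0.2, -0.05]]
```

servo_tool --xyz '[[-0.001,-0.0032,0.0045],[0,0,0.0005]]' --angular '[[0.3,-0.2,0],[0,0,0]]' --gripper '[0.06,0.06]'

```text
clock: 36.42
position: [0.5048, 0.4407, 0.0042]
tcp_rot: [0.0, 0.659, 0.752, 0.001]
ft_force: [0.1, -0.7, 0.5]
gripper_width: 0.0603
```

servo_tool --xyz '[[0,0,0],[0,0,0],[0,0,0],[0,0,0]]' --angular '[[0,0,0],[0,0,0],[0,0,0],[0,0,0]]' --gripper '[0,0,0,0]' --newtons 60

```text
clock: 36.92
position: [0.5051, 0.4411, 0.005]
tcp_rot: [0.0, 0.659, 0.752, 0.002]
ft_force: [0.1, -0.4, -1.1]
gripper_width: 0.0361
```

```bash
python3 -c "
from h import *
st(); p=tcp()[0]; print('zin',p[2]+.088)
plan([([.51,.43,.14],90,.05),([.61,.30,.19],10),([*sock(72.5,.2,.19)[0]],-17.5),([*sock(72.5,.2,.12)[0]],-17.5)])"
```

```text
clk 36.925 p [0.5051 0.4411 0.005 ] th 97.61 phi 98.28 r 0.434 w 0.0361 F [ 0.1 -0.4 -1.1] T [ 0.03 -0.01  0.02]
zin 0.09300247044974212
16 rows
xyz [[-0.0038, 0.0013, -0.045], [-0.0038, 0.0014, -0.045], [-0.0038, 0.0015, -0.045], [-0.0163, 0.0125, -0.0063], [-0.0138, 0.0151, -0.0062], [-0.011, 0.0173, -0.0062], [-0.0078, 0.019, -0.0063], [-0.0044, 0.02, -0.0063], [-0.0009, 0.0205, -0.0062], [0.0027, 0.0203, -0.0062]] 
ang [[0.07, -0.04, 2.54], [0.07, -0.04, 2.54], [0.07, -0.04, 2.54], [0.0, 0.0, 10.0], [0.0, 0.0, 10.0], [0.0, 0.0, 10.0], [0.0, 0.0, 10.0], [0.0, 0.0, 10.0], [0.0, 0.0, 10.0], [0.0, 0.0, 10.0]]
xyz [[0.0062, 0.0195, -0.0062], [0.0002, 0.0331, 0.0], [0.0054, 0.0326, 0.0], [0.0106, 0.0313, 0.0], [0.0, 0.0, 0.035], [0.0, 0.0, 0.035]] 
ang [[0.0, 0.0, 10.0], [0.0, 0.0, 9.17], [0.0, 0.0, 9.17], [0.0, 0.0, 9.17], [0.0, 0.0, 0.0], [0.0, 0.0, 0.0]]
```

servo_tool --xyz '[[0,0,-0.045],[-0.0038,0.0014,-0.045],[-0.0038,0.0015,-0.045],[-0.0163,0.0125,-0.006],[-0.0138,0.0151,-0.006],[-0.011,0.0173,-0.006],[-0.0078,0.019,-0.006],[-0.0044,0.02,-0.006],[-0.0009,0.0205,-0.006],[0.0027,0.0203,-0.006]]' --angular '[[0,0,2.5],[0,0,2.5],[0,0,2.5],[0,0,10],[0,0,10],[0,0,10],[0,0,10],[0,0,10],[0,0,10],[0,0,10]]' --gripper '[0,0,0,0,0,0,0,0,0,0]'

```text
clock: 38.17
position: [0.5931, 0.3146, 0.1841]
tcp_rot: [0.001, 0.988, 0.154, -0.001]
ft_force: [0.2, 0.2, -0.4]
gripper_width: 0.0366
```

```bash
python3 -c "
from h import *
st(); c=ctrl.get_calibration('top')
for u in ((290,178),(355,160)): print(back(c,np.array(u)/1.5625,0.).round(3),back(c,np.array(u)/1.5625,0.1).round(3))
plan([([*sock(72.5,.205,.18)[0]],-17.5),([*sock(72.5,.2,.115)[0]],-17.5)])"
```

```text
clk 38.175 p [0.5931 0.3146 0.1841] th 17.75 phi 85.19 r 0.304 w 0.0366 F [ 0.2  0.2 -0.4] T [-0.03 -0.01 -0.03]
[0.758 0.303 0.   ] [0.729 0.286 0.1  ]
[0.802 0.149 0.   ] [0.771 0.141 0.1  ]
6 rows
xyz [[0.0004, 0.0283, 0.001], [0.0048, 0.0279, 0.001], [0.009, 0.0269, 0.001], [0.013, 0.0252, 0.001], [0.0, 0.0025, 0.0325], [0.0, 0.0025, 0.0325]] 
ang [[0.03, 0.03, 8.81], [0.03, 0.03, 8.81], [0.03, 0.03, 8.81], [0.03, 0.03, 8.81], [0.0, 0.0, 0.0], [0.0, 0.0, 0.0]]
```

House clears by several cm.

servo_tool --xyz '[[0.0004,0.0283,0.001],[0.0048,0.0279,0.001],[0.009,0.0269,0.001],[0.013,0.0252,0.001],[0,0.001,0.032],[0,0.001,0.03],[0,0,0]]' --angular '[[0,0,8.8],[0,0,8.8],[0,0,8.8],[0,0,8.8],[0,0,0],[0,0,0],[0,0,0]]' --gripper '[0,0,0,0,0,0,0]'

```text
clock: 39.05
position: [0.6296, 0.1992, 0.1159]
tcp_rot: [0.001, 0.986, -0.164, -0.001]
ft_force: [-0.6, -0.1, -0.9]
gripper_width: 0.0358
```

```bash
python3 -c "
from h import *
st()
plan([([*sock(72.5,.19,.093)[0]],-17.5)])"
```

```text
clk 39.05 p [0.6296 0.1992 0.1159] th -18.89 phi 71.69 r 0.1975 w 0.0358 F [-0.6 -0.1 -0.9] T [0.04 0.03 0.01]
1 rows
xyz [[-0.0026, 0.0075, 0.023]] 
ang [[0.15, 0.09, -1.39]]
```

servo_tool --xyz '[[-0.0026,0.0065,0.023],[0,0,0]]' --angular '[[0.1,0.1,-1.4],[0,0,0]]' --gripper '[0,0]'

```text
clock: 39.3
position: [0.6259, 0.1944, 0.0946]
tcp_rot: [-0.0, 0.988, -0.152, 0.001]
ft_force: [0.2, -0.6, -0.9]
gripper_width: 0.0359
```

```bash
python3 -c "
from h import *
st()
plan([([*sock(72.5,.17,.093)[0]],-17.5)])"
```

```text
clk 39.3 p [0.6259 0.1944 0.0946] th -17.44 phi 72.3 r 0.1918 w 0.0359 F [ 0.2 -0.6 -0.9] T [ 0. -0.  0.]
1 rows
xyz [[-0.0007, 0.0218, 0.0016]] 
ang [[-0.03, -0.1, 0.06]]
```

servo_tool --xyz '[[-0.0007,0.008,0.0014],[0,0.008,0],[0,0.008,0],[0,0,0]]' --angular '[[0,-0.1,0.1],[0,0,0],[0,0,0],[0,0,0]]' --gripper '[0,0,0,0]'

```text
clock: 39.8
position: [0.6204, 0.1717, 0.0978]
tcp_rot: [-0.002, 0.988, -0.153, 0.003]
ft_force: [-0.4, -1.8, -2.4]
gripper_width: 0.036
```

```bash
python3 -c "
from h import *
st()
plan([([*sock(72.5,.129,.093)[0]],-17.5)])"
```

```text
clk 39.8 p [0.6204 0.1717 0.0978] th -17.58 phi 71.73 r 0.1685 w 0.036 F [-0.4 -1.8 -2.4] T [ 0.1   0.01 -0.09]
1 rows
xyz [[-0.0022, 0.0395, 0.0046]] 
ang [[-0.29, -0.32, -0.08]]
```

servo_tool --xyz '[[-0.0022,-0.006,0.0046],[0,0,0]]' --angular '[[-0.3,-0.3,-0.1],[0,0,0]]' --gripper '[0,0]'

```text
clock: 40.05
position: [0.6205, 0.1785, 0.0933]
tcp_rot: [0.0, 0.988, -0.152, 0.0]
ft_force: [0.5, -0.7, -1.4]
gripper_width: 0.0362
```

```bash
python3 -c "
from h import *
st()
plan([([*sock(72.5,.165,.093)[0]],-17.5)])"
```

```text
clk 40.05 p [0.6205 0.1785 0.0933] th -17.48 phi 72.39 r 0.175 w 0.0362 F [ 0.5 -0.7 -1.4] T [-0.02  0.01  0.02]
1 rows
xyz [[-0.0003, 0.01, 0.0003]] 
ang [[0.0, -0.04, 0.02]]
```

servo_tool --xyz '[[-0.0003,0.01,0.0003],[0,0.002,0]]' --angular '[[0,0,0],[0,0,0]]' --gripper '[0,0]'

```text
clock: 40.3
position: [0.6165, 0.1669, 0.0927]
tcp_rot: [0.0, 0.988, -0.151, 0.0]
ft_force: [-0.1, -0.3, -1.8]
gripper_width: 0.036
```

```bash
python3 -c "
from h import *
st()
plan([([*sock(72.5,.129,.093)[0]],-17.5)])"
```

```text
clk 40.3 p [0.6165 0.1669 0.0927] th -17.43 phi 72.51 r 0.1627 w 0.036 F [-0.1 -0.3 -1.8] T [-0.    0.06 -0.  ]
1 rows
xyz [[0.0, 0.0337, -0.0002]] 
ang [[0.03, -0.05, 0.07]]
```

Now 10 mm in and force-free.

servo_tool --xyz '[[0,0.009,0],[0,0.009,0],[0,0.009,0],[0,0.006,0],[0,0.003,0],[0,0.003,0]]' --angular '[[0,0,0],[0,0,0],[0,0,0],[0,0,0],[0,0,0],[0,0,0]]' --gripper '[0,0,0,0,0,0]'

```text
clock: 41.05
position: [0.6053, 0.13, 0.0937]
tcp_rot: [-0.004, 0.988, -0.151, 0.001]
ft_force: [2.2, 9.7, -2.3]
gripper_width: 0.0363
```

```bash
python3 -c "
from h import *
st()
plan([([*sock(72.5,.125,.093)[0]],-17.5)])"
```

```text
clk 41.05 p [0.6053 0.13   0.0937] th -17.42 phi 72.31 r 0.1242 w 0.0363 F [ 2.2  9.7 -2.3] T [ 2.11 -0.47 -0.02]
1 rows
xyz [[-0.0004, -0.0008, 0.0007]] 
ang [[-0.49, -0.06, 0.08]]
```

servo_tool --xyz '[[0,0,0],[0,0,0],[0,0,-0.05],[0,0.02,-0.06],[0,0.04,-0.03],[0,0.02,0],[0,0,0]]' --angular '[[0,0,0],[0,0,0],[0,0,0],[0,0,0],[0,0,0],[0,0,0],[0,0,0]]' --gripper '[0.06,0.06,0.06,0.06,0.05,0.04,0.035]'

```text
clock: 41.92
position: [0.5798, 0.05, 0.2355]
tcp_rot: [-0.002, 0.989, -0.151, 0.0]
ft_force: [0.1, -0.6, -1.2]
gripper_width: 0.0347
```

```bash
cat >> h.py <<'E'
def joint_r(sig,im,c,z=.102):
    """radius of block/tip joint line (0.145 when home) and root edge"""
    f=np.radians(sig); d=np.array([np.cos(f),np.sin(f)]); n=np.array([-d[1],d[0]]); g=cv2.cvtColor(im,cv2.COLOR_RGB2GRAY).astype(np.float32)
    rr=np.arange(.07,.22,.0005); V=0
    for o in (-.008,.0,.008):
        uv=np.array([proj(c,[*(C+r*d+o*n),z]) for r in rr],np.float32); V=V+cv2.remap(g,uv[:,:1],uv[:,1:],cv2.INTER_LINEAR)[:,0]/3
    s=(rr>.13)&(rr<.16); e=np.nonzero(V>200)[0]
    print('sig',sig,'joint r',rr[s][V[s].argmin()].round(4),'depth',(V[s].max()-V[s].min()).round(1),'root edge',rr[(rr>.075)&(rr<.1)][np.diff(V[(rr>.0745)&(rr<.1)])[:50].argmax()].round(4))
E
python3 -c "
from h import *
st();im,c=cap('wrist','w8')
joint_r(72.5,im,c); homecheck(72.5,im,c)
cv2.imwrite('pics/w8.png',cv2.resize(im[:,:,::-1],None,fx=1.5,fy=1.5))
f=np.radians(PTR+180);K=C+.052*np.array([np.cos(f),np.sin(f)])
plan([([*K,.2],73.2)])"
```

```text
clk 41.925 p [0.5798 0.05   0.2355] th -17.33 phi 72.32 r 0.0402 w 0.0347 F [ 0.1 -0.6 -1.2] T [-0.03  0.01  0.  ]
sig 72.5 joint r 0.1445 depth 13.7 root edge 0.081
-0.013 238 234 188 125 107 102 101 125 223 254 254 254 254 254 254 254 254 254 254 254
0.013 238 234 190 119 105 103 98 115 222 254 254 254 254 254 254 254 254 254 254 254
10 rows
xyz [[0.0052, 0.0041, 0.0035], [0.0045, 0.0048, 0.0035], [0.0037, 0.0055, 0.0035], [0.0028, 0.006, 0.0035], [0.0018, 0.0063, 0.0035], [0.0008, 0.0065, 0.0035], [-0.0003, 0.0066, 0.0035], [-0.0013, 0.0064, 0.0035], [-0.0023, 0.0062, 0.0035], [-0.0032, 0.0057, 0.0035]] 
ang [[-0.02, -0.02, -9.05], [-0.02, -0.02, -9.05], [-0.02, -0.02, -9.05], [-0.02, -0.02, -9.05], [-0.02, -0.02, -9.05], [-0.02, -0.02, -9.05], [-0.02, -0.02, -9.05], [-0.02, -0.02, -9.05], [-0.02, -0.02, -9.05], [-0.02, -0.02, -9.05]]
```

View pics/w8.png

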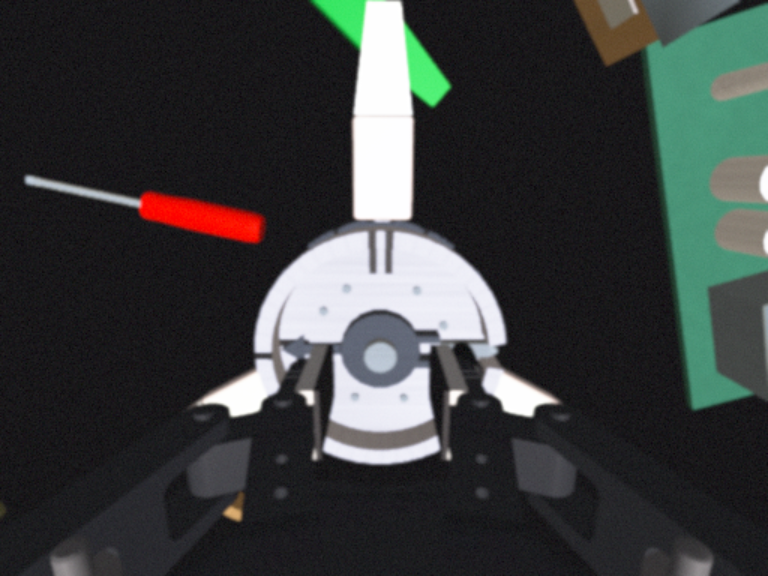

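servo_tool --xyz '[[0.0052,0.0041,0.003],[0.0045,0.0048,0.003],[0.0037,0.0055,0.003],[0.0028,0.006,0.003],[0.0018,0.0063,0.003],[0.0008,0.0065,0.003],[-0.0003,0.0066,0.003],[-0.0013,0.0064,0.003],[-0.0023,0.0062,0.003],[-0.0032,0.0057,0.003]]' --angular '[[0,0,-9],[0,0,-9],[0,0,-9],[0,0,-9],[0,0,-9],[0,0,-9],[0,0,-9],[0,0,-9],[0,0,-9],[0,0,-9]]' --gripper '[0.035,0.035,0.035,0.035,0.035,0.035,0.035,0.035,0.035,0.035]'

```text
clock: 43.22
position: [0.614, 0.0086, 0.182]
tcp_rot: [-0.012, 0.785, 0.619, -0.01]
ft_force: [0.6, 0.5, -0.4]
gripper_width: 0.035
```

```bash
python3 -c "
from h import *
st();im,c=cap('top')
cv2.imwrite('pics/top1.png',cv2.resize(im[:,:,::-1],None,fx=1.5625,fy=1.5625))
f=np.radians(PTR+180);K=C+.052*np.array([np.cos(f),np.sin(f)])
plan([([*K,.185],73.2)])"
```

```text
clk 43.225 p [0.614  0.0086 0.182 ] th 76.49 phi -3.77 r 0.0465 w 0.035 F [ 0.6  0.5 -0.4] T [ 0.03 -0.02  0.02]
1 rows
xyz [[-0.0104, 0.0057, -0.004]] 
ang [[-1.83, 0.07, 3.45]]
```

View pics/top1.png

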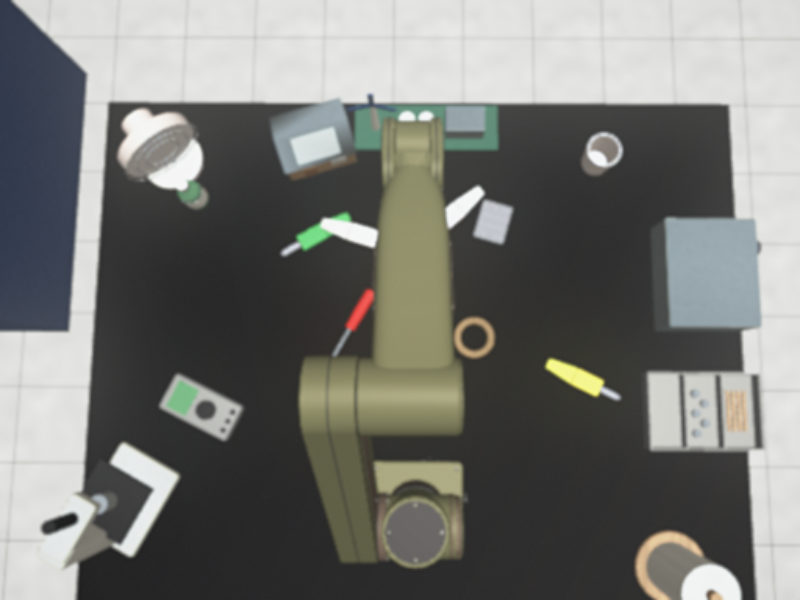

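servo_tool --xyz '[[-0.0104,0.0057,-0.004],[0,0,0]]' --angular '[[-1.8,0.1,3.4],[0,0,0]]' --gripper '[0.035,0.035]'

```text
clock: 43.52
position: [0.6168, -0.0027, 0.1827]
tcp_rot: [-0.001, 0.805, 0.594, -0.001]
ft_force: [-0.6, -0.4, -0.6]
gripper_width: 0.035
```

```bash
python3 -c "
from h import *
st()
f=np.radians(PTR+180);K=C+.0505*np.array([np.cos(f),np.sin(f)])
plan([([*K,.146],73.2)])"
```

```text
clk 43.525 p [ 0.6168 -0.0027  0.1827] th 72.86 phi -16.27 r 0.0513 w 0.035 F [-0.6 -0.4 -0.6] T [ 0.01  0.   -0.02]
1 rows
xyz [[-0.0005, -0.0007, 0.0367]] 
ang [[-0.14, 0.01, -0.34]]
```

servo_tool --xyz '[[-0.0005,-0.0007,0.018],[0,0,0.018],[0,0,0],[0,0,0],[0,0,0],[0,0,0]]' --angular '[[-0.1,0,-0.3],[0,0,0],[0,0,0],[0,0,0],[0,0,0],[0,0,0]]' --gripper '[0.035,0.035,0.035,0,0,0]' --newtons 40

```text
clock: 44.28
position: [0.6157, -0.0025, 0.1476]
tcp_rot: [0.0, 0.805, 0.594, 0.001]
ft_force: [1.0, 0.1, -4.9]
gripper_width: 0.0117
```

servo_tool --xyz '[[0,-0.004,0],[0,-0.004,0],[0,-0.004,0],[0,-0.003,0],[0,-0.003,0],[0,-0.003,0]]' --angular '[[0,0,0],[0,0,0],[0,0,0],[0,0,0],[0,0,0],[0,0,0]]' --gripper '[0,0,0,0,0,0]'

```text
clock: 45.02
position: [0.604, 0.0011, 0.1476]
tcp_rot: [0.008, 0.805, 0.593, 0.006]
ft_force: [8.8, -3.9, -9.7]
gripper_width: 0.0123
```

```bash
python3 -c "
from h import *
st()"
```

```text
clk 45.025 p [0.604  0.0011 0.1476] th 72.74 phi -16.17 r 0.0379 w 0.0123 F [ 8.8 -3.9 -9.7] T [-0.71 -1.67  0.02]
```

servo_tool --xyz '[[0,0,0],[0,0,0],[0,0,-0.04],[0,0,-0.04],[0,0,0]]' --angular '[[0,0,0],[0,0,0],[0,0,0],[0,0,0],[0,0,0]]' --gripper '[0.035,0.035,0.035,0.035,0.03]'

```text
clock: 45.65
position: [0.6001, 0.0036, 0.2313]
tcp_rot: [0.006, 0.805, 0.593, 0.006]
ft_force: [-0.5, -0.5, -0.8]
gripper_width: 0.03
```

```bash
python3 -c "
from h import *
st()
plan([([.55,-.02,.22],50),([*rim(-152,.175)[0]],28)])"
```

```text
clk 45.65 p [0.6001 0.0036 0.2313] th 72.81 phi -14.09 r 0.0335 w 0.03 F [-0.5 -0.5 -0.8] T [-0.03  0.02  0.04]
6 rows
xyz [[-0.0124, -0.0137, 0.0035], [-0.0141, -0.0119, 0.0036], [-0.0156, -0.0099, 0.0037], [-0.0107, -0.0114, 0.015], [-0.0121, -0.01, 0.015], [-0.0132, -0.0083, 0.015]] 
ang [[0.31, -0.11, 7.6], [0.31, -0.11, 7.6], [0.31, -0.11, 7.6], [0.0, 0.0, 7.33], [0.0, 0.0, 7.33], [0.0, 0.0, 7.33]]
```

servo_tool --xyz '[[-0.0124,-0.0137,0.0035],[-0.0141,-0.0119,0.0036],[-0.0156,-0.0099,0.0037],[-0.0107,-0.0114,0.013],[-0.0121,-0.01,0.013],[-0.0132,-0.0083,0.013],[0,0,0]]' --angular '[[0.3,-0.1,7.6],[0.3,-0.1,7.6],[0.3,-0.1,7.6],[0,0,7.3],[0,0,7.3],[0,0,7.3],[0,0,0]]' --gripper '[0.03,0.03,0.03,0.03,0.03,0.03,0.03]'

```text
clock: 46.52
position: [0.4946, -0.0199, 0.1761]
tcp_rot: [-0.003, 0.973, 0.232, -0.003]
ft_force: [0.3, -0.5, -0.1]
gripper_width: 0.03
```

```bash
python3 -c "
from h import *
st()
im,c,ctr=marks(guess=C)
plan([rim(-152,.165)])"
```

```text
clk 46.525 p [ 0.4946 -0.0199  0.1761] th 26.82 phi -156.58 r 0.0796 w 0.03 F [ 0.3 -0.5 -0.1] T [-0.03 -0.04  0.03]
ctr [0.5676 0.0113] 0.0785 75
0.073 [(68.0, np.float64(4.2)), (75.9, np.float64(4.5)), (161.4, np.float64(4.0)), (276.6, np.float64(63.0)), (322.4, np.float64(24.0)), (342.0, np.float64(13.2))]
0.061 [(67.8, np.float64(5.2)), (77.2, np.float64(5.2)), (161.6, np.float64(5.0)), (234.5, np.float64(21.8)), (287.6, np.float64(75.0)), (343.8, np.float64(15.2))]
0.056 [(73.1, np.float64(5.0)), (82.8, np.float64(5.2)), (162.4, np.float64(13.0)), (227.5, np.float64(27.8)), (284.6, np.float64(81.0)), (343.8, np.float64(16.2))]
1 rows
xyz [[0.0052, 0.0056, 0.0118]] 
ang [[-0.35, 0.19, -1.15]]
```

servo_tool --xyz '[[0.0052,0.0056,0.0118],[0,0,0]]' --angular '[[-0.3,0.2,-1.1],[0,0,0]]' --gripper '[0.03,0.03]'

```text
clock: 46.82
position: [0.5057, -0.0226, 0.1649]
tcp_rot: [-0.0, 0.97, 0.243, 0.001]
ft_force: [-0.4, 0.9, -0.3]
gripper_width: 0.0298
```

```bash
python3 -c "
from h import *
st()
plan([rim(-152,.127)])"
```

```text
clk 46.825 p [ 0.5057 -0.0226  0.1649] th 28.18 phi -150.99 r 0.0708 w 0.0298 F [-0.4  0.9 -0.3] T [ 0.01  0.   -0.01]
1 rows
xyz [[-0.0023, -0.0013, 0.0379]] 
ang [[0.04, -0.16, 0.18]]
```

servo_tool --xyz '[[-0.002,-0.0013,0.018],[0,0,0.018],[0,0,0],[0,0,0],[0,0,0],[0,0,0]]' --angular '[[0,-0.1,0.2],[0,0,0],[0,0,0],[0,0,0],[0,0,0],[0,0,0]]' --gripper '[0.03,0.03,0.03,0,0,0]' --newtons 40

```text
clock: 47.58
position: [0.5039, -0.024, 0.1293]
tcp_rot: [0.002, 0.97, 0.243, -0.001]
ft_force: [-0.3, -0.2, -4.8]
gripper_width: 0.0089
```

servo_tool --xyz '[[0.0007,0.0102,0],[0.0007,0.0102,0],[0.0007,0.0102,0],[0,0,0]]' --angular '[[0,0,-8],[0,0,-8],[0,0,-8],[0,0,0]]' --gripper '[0,0,0,0]'

```text
clock: 48.08
position: [0.5251, -0.0472, 0.1293]
tcp_rot: [0.001, 0.896, 0.445, -0.001]
ft_force: [-0.3, -1.2, -2.7]
gripper_width: 0.0085
```

```bash
python3 -c "
from h import *
st()
marks(guess=C)"
```

```text
clk 48.075 p [ 0.5251 -0.0472  0.1293] th 52.81 phi -125.78 r 0.0726 w 0.0085 F [-0.3 -1.2 -2.7] T [-0.26  0.11  0.04]
ctr [0.566  0.0117] 0.0768 63
0.073 [(68.1, np.float64(65.0)), (317.6, np.float64(109.0))]
0.061 [(91.0, np.float64(5.2)), (100.4, np.float64(5.0)), (160.1, np.float64(3.0)), (186.5, np.float64(4.8)), (272.8, np.float64(80.8)), (339.8, np.float64(35.8))]
0.056 [(97.2, np.float64(5.2)), (107.0, np.float64(5.2)), (163.1, np.float64(11.5)), (187.0, np.float64(4.8)), (271.1, np.float64(75.5)), (338.5, np.float64(36.8))]
```

servo_tool --xyz '[[0.0007,0.0102,0],[0.0007,0.0102,0],[0.0007,0.0102,0],[0.0007,0.0102,0],[0.0007,0.0102,0],[0.0007,0.0102,0],[0.0005,0.008,0],[0,0,0],[0,0,0]]' --angular '[[0,0,-8],[0,0,-8],[0,0,-8],[0,0,-8],[0,0,-8],[0,0,-8],[0,0,-6.3],[0,0,0],[0,0,0]]' --gripper '[0,0,0,0,0,0,0,0,0]'

```text
clock: 49.25
position: [0.5919, -0.0563, 0.1294]
tcp_rot: [0.001, 0.59, 0.807, -0.0]
ft_force: [0.2, -2.5, -4.4]
gripper_width: 0.0085
```

```bash
python3 -c "
from h import *
st()
marks(guess=C)"
```

```text
clk 49.25 p [ 0.5919 -0.0563  0.1294] th 107.65 phi -70.3 r 0.0722 w 0.0085 F [ 0.2 -2.5 -4.4] T [-0.46 -0.04  0.1 ]
ctr [0.567 0.01 ] 0.0766 63
0.073 [(123.4, np.float64(64.5)), (241.0, np.float64(2.8)), (13.2, np.float64(108.8))]
0.061 [(145.8, np.float64(5.2)), (155.2, np.float64(11.8)), (241.0, np.float64(4.8)), (347.9, np.float64(121.0))]
0.056 [(159.0, np.float64(19.2)), (241.4, np.float64(4.5)), (348.9, np.float64(121.0))]
```

servo_tool --xyz '[[0.0003,0.0066,0],[0.0003,0.0066,0],[0,0,0]]' --angular '[[0,0,-5.2],[0,0,-5.2],[0,0,0]]' --gripper '[0,0,0]'

```text
clock: 49.68
position: [0.6034, -0.0509, 0.1294]
tcp_rot: [0.001, 0.515, 0.857, 0.0]
ft_force: [1.9, -1.1, -4.6]
gripper_width: 0.0084
```

servo_tool --xyz '[[0,0,0],[0,0,0],[0,0,-0.035],[-0.02,0,-0.05],[-0.03,0,-0.05],[0,0.02,0],[0,0,0]]' --angular '[[0,0,0],[0,0,0],[0,0,0],[0,0,0],[0,0,0],[0,0,0],[0,0,0]]' --gripper '[0.03,0.03,0.03,0.03,0.03,0.03,0.03]'

```text
clock: 50.55
position: [0.6435, -0.0863, 0.2721]
tcp_rot: [0.002, 0.518, 0.855, 0.002]
ft_force: [0.7, -0.3, -0.5]
gripper_width: 0.0302
```

```bash
python3 -c "
from h import *
st()
im,c,ctr=marks(guess=C)
for rr,z in [(.062,.126),(.05,.126),(.045,.126),(.04,.126)]: print(rr,dips(*ring(im,c,C,rr,z)))
cv2.imwrite('pics/w9.png',cv2.resize(im[:,:,::-1],None,fx=1.5,fy=1.5))"
```

```text
clk 50.55 p [ 0.6435 -0.0863  0.2721] th 117.6 phi -52.22 r 0.124 w 0.0302 F [ 0.7 -0.3 -0.5] T [-0.07  0.06 -0.03]
ctr [0.5675 0.0119] 0.0784 80
0.073 [(71.5, np.float64(12.8)), (157.6, np.float64(4.0)), (165.4, np.float64(4.0)), (251.4, np.float64(4.0))]
0.061 [(161.5, np.float64(14.8)), (251.6, np.float64(4.5))]
0.056 [(165.5, np.float64(16.2)), (253.6, np.float64(5.0)), (337.9, np.float64(4.5))]
0.062 [(103.4, np.float64(51.0)), (130.8, np.float64(3.2)), (161.6, np.float64(6.5)), (169.9, np.float64(5.0)), (253.2, np.float64(4.2))]
0.05 [(164.2, np.float64(20.8)), (337.4, np.float64(4.5))]
0.045 [(165.1, np.float64(15.0)), (355.5, np.float64(43.2))]
0.04 [(164.1, np.float64(12.0)), (325.0, np.float64(2.8)), (355.1, np.float64(45.5))]
```

View pics/w9.png

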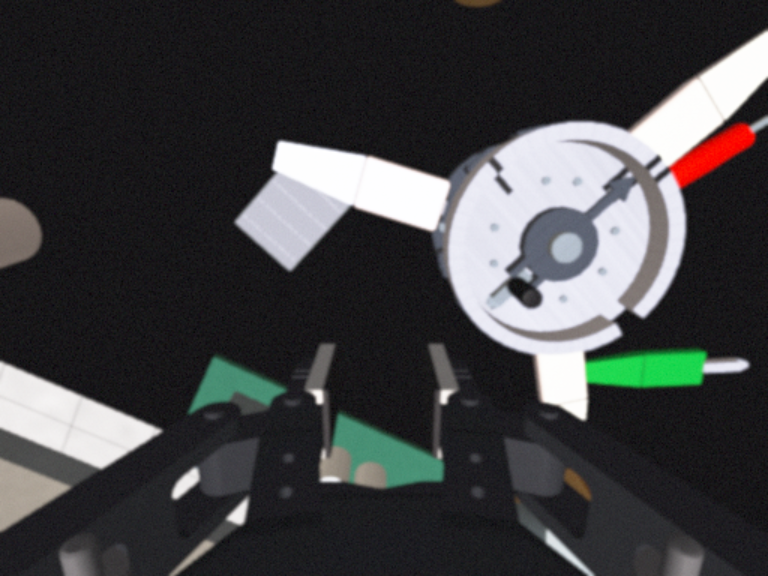

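servo_tool --xyz '[[0.04,0.019,-0.007],[0.04,0.019,-0.007],[0.04,0.019,-0.007],[0,0,0],[0,0,0]]' --angular '[[0,0,0],[0,0,0],[0,0,0],[0,0,0],[0,0,0]]' --gripper '[0.03,0.03,0.03,0.03,0.03]'

```text
clock: 51.22
position: [0.6325, 0.0476, 0.2917]
tcp_rot: [-0.0, 0.52, 0.854, -0.001]
ft_force: [0.4, -0.1, 0.2]
gripper_width: 0.0299
```

```bash
python3 -c "
from h import *
st()
im,c,ctr=marks(guess=C)
for rr,z in [(.06,.116),(.062,.126),(.05,.126),(.045,.126),(.04,.126),(.035,.126)]: print(rr,dips(*ring(im,c,ctr,rr,z)))
f=np.radians(72);u=proj(c,[*ctr,.13]).astype(int);v=proj(c,[*(ctr+.05*np.array([np.cos(np.radians(163)),np.sin(np.radians(163))])),.126]).astype(int);print(u,v)
for s in (72.5+91,192.5+91,-47.5+91): joint_r(s-1.7,im,c)
a=im[v[1]-35:v[1]+35,v[0]-45:v[0]+45,::-1];cv2.imwrite('pics/w10.png',cv2.resize(a,None,fx=8,fy=8,interpolation=cv2.INTER_CUBIC))
plan([rim(-70,.17)])"
```

```text
clk 51.225 p [0.6325 0.0476 0.2917] th 117.38 phi 28.92 r 0.0741 w 0.0299 F [ 0.4 -0.1  0.2] T [-0.03  0.02 -0.05]
ctr [0.5677 0.0117] 0.0784 75
0.073 [(71.6, np.float64(11.5)), (157.4, np.float64(4.0)), (165.4, np.float64(4.0)), (251.4, np.float64(3.5))]
0.061 [(161.4, np.float64(14.0)), (251.2, np.float64(4.2))]
0.056 [(161.1, np.float64(15.0)), (251.4, np.float64(4.5))]
0.06 [(161.4, np.float64(14.5)), (251.2, np.float64(4.2))]
0.062 [(156.8, np.float64(4.8)), (164.4, np.float64(7.0)), (251.4, np.float64(4.5))]
0.05 [(162.1, np.float64(19.0)), (251.5, np.float64(5.2)), (342.0, np.float64(13.8))]
0.045 [(162.6, np.float64(8.5)), (342.0, np.float64(20.2))]
0.04 [(162.8, np.float64(9.8)), (342.8, np.float64(21.2))]
0.035 [(162.8, np.float64(10.8)), (342.9, np.float64(36.5))]
[252 111] [286  75]
sig 161.8 joint r 0.1595 depth 87.4 root edge 0.087
sig 281.8 joint r 0.1425 depth 13.4 root edge 0.076
sig 41.8 joint r 0.1595 depth 124.1 root edge 0.075
4 rows
xyz [[-0.0186, -0.0208, 0.0305], [-0.0192, -0.0202, 0.0305], [-0.0199, -0.0196, 0.0305], [-0.0205, -0.019, 0.0305]] 
ang [[-0.02, 0.0, 1.84], [-0.02, 0.0, 1.84], [-0.02, 0.0, 1.84], [-0.02, 0.0, 1.84]]
```

View pics/w10.png

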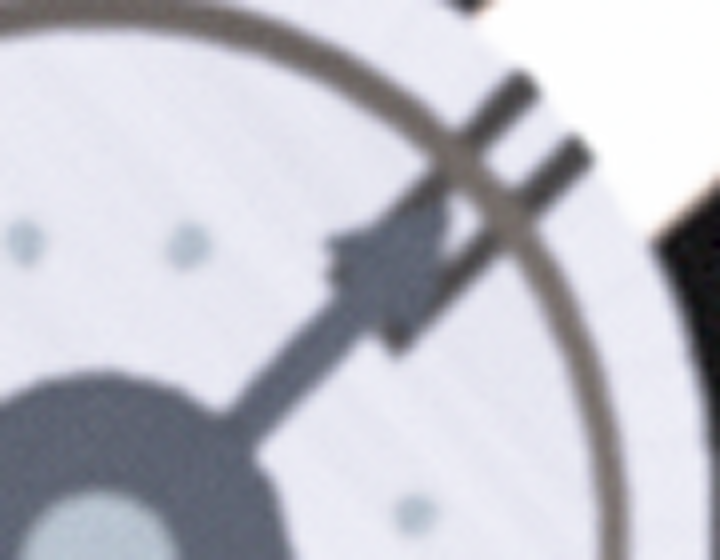

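servo_tool --xyz '[[-0.0186,-0.0208,0.0305],[-0.0192,-0.0202,0.0305],[-0.0199,-0.0196,0.0305],[-0.0205,-0.019,0.025],[0,0,0]]' --angular '[[0,0,1.8],[0,0,1.8],[0,0,1.8],[0,0,1.8],[0,0,0]]' --gripper '[0.03,0.03,0.03,0.03,0.03]'

```text
clock: 51.9
position: [0.5892, -0.0656, 0.1708]
tcp_rot: [-0.001, 0.577, 0.817, -0.001]
ft_force: [-0.2, 0.6, 0.2]
gripper_width: 0.0298
```

```bash
python3 -c "
from h import *
st()
plan([rim(-70,.165)])"
```

```text
clk 51.9 p [ 0.5892 -0.0656  0.1708] th 109.47 phi -74.4 r 0.0803 w 0.0298 F [-0.2  0.6  0.2] T [ 0.08 -0.04  0.  ]
1 rows
xyz [[0.0071, 0.0061, 0.0058]] 
ang [[-0.17, 0.02, -0.53]]
```

servo_tool --xyz '[[0.0071,0.0061,0.0058],[0,0,0]]' --angular '[[-0.2,0,-0.5],[0,0,0]]' --gripper '[0.03,0.03]'

```text
clock: 52.15
position: [0.5939, -0.0567, 0.1659]
tcp_rot: [0.001, 0.574, 0.819, 0.001]
ft_force: [-0.2, 0.3, -0.1]
gripper_width: 0.0301
```

```bash
python3 -c "
from h import *
st()
plan([rim(-70,.127)])"
```

```text
clk 52.15 p [ 0.5939 -0.0567  0.1659] th 109.95 phi -68.93 r 0.0733 w 0.0301 F [-0.2  0.3 -0.1] T [0.   0.01 0.01]
1 rows
xyz [[0.0003, -0.0015, 0.0389]] 
ang [[0.19, 0.04, -0.05]]
```

servo_tool --xyz '[[0.0003,0,0.018],[0,0,0.018],[0,0,0],[0,0,0],[0,0,0],[0,0,0]]' --angular '[[0.2,0,0],[0,0,0],[0,0,0],[0,0,0],[0,0,0],[0,0,0]]' --gripper '[0.03,0.03,0.03,0,0,0]' --newtons 40

```text
clock: 52.9
position: [0.5968, -0.0542, 0.1337]
tcp_rot: [0.003, 0.571, 0.821, -0.0]
ft_force: [-3.1, -1.8, -1.9]
gripper_width: 0.008
```

```bash
python3 -c "
from h import *
st()"
```

```text
clk 52.9 p [ 0.5968 -0.0542  0.1337] th 110.33 phi -66.08 r 0.0721 w 0.008 F [-3.1 -1.8 -1.9] T [-0.41  0.39  0.28]
```

servo_tool --xyz '[[0,0.0017,0],[0,0,0]]' --angular '[[0,0,-1.4],[0,0,0]]' --gripper '[0,0]'

```text
clock: 53.15
position: [0.598, -0.0537, 0.1336]
tcp_rot: [0.003, 0.561, 0.828, -0.0]
ft_force: [-1.0, -0.8, -2.8]
gripper_width: 0.0084
```

```bash
python3 -c "
from h import *
st()"
```

```text
clk 53.15 p [ 0.598  -0.0537  0.1336] th 111.8 phi -65.12 r 0.0721 w 0.0084 F [-1.  -0.8 -2.8] T [-0.2   0.29  0.17]
```

servo_tool --xyz '[[0,0,0],[0,0,0],[0,0,-0.04],[0.03,0.025,-0.04],[0.04,0.025,-0.04],[0.02,0.025,-0.03],[0,0,0],[0,0,0]]' --angular '[[0,0,0],[0,0,0],[0,0,0],[0,0,0],[0,0,0],[0,0,0],[0,0,0],[0,0,0]]' --gripper '[0.03,0.03,0.03,0.03,0.03,0.03,0.03,0.03]'

```text
clock: 54.15
position: [0.6395, 0.0628, 0.2914]
tcp_rot: [0.007, 0.562, 0.827, 0.006]
ft_force: [-0.0, -0.2, -0.1]
gripper_width: 0.03
```

```bash
python3 -c "
from h import *
st()
im,c,ctr=marks(guess=C)
for rr,z in [(.05,.126),(.045,.126),(.04,.126),(.035,.126)]: print(rr,dips(*ring(im,c,ctr,rr,z)))
for s in (162.75,282.75,42.75): joint_r(s,im,c)
cv2.imwrite('pics/w11.png',cv2.resize(im[:,:,::-1],None,fx=1.5,fy=1.5))"
```

```text
clk 54.15 p [0.6395 0.0628 0.2914] th 111.64 phi 35.38 r 0.0882 w 0.03 F [-0.  -0.2 -0.1] T [-0.03  0.03  0.01]
ctr [0.5676 0.0117] 0.0785 77
0.073 [(156.8, np.float64(3.8)), (164.6, np.float64(4.0)), (250.8, np.float64(3.8))]
0.061 [(156.4, np.float64(5.5)), (163.4, np.float64(8.0)), (250.6, np.float64(4.5))]
0.056 [(160.2, np.float64(15.8)), (250.6, np.float64(4.5))]
0.05 [(161.4, np.float64(20.0)), (250.5, np.float64(5.2)), (339.4, np.float64(17.0))]
0.045 [(162.4, np.float64(9.0)), (339.6, np.float64(21.0))]
0.04 [(162.2, np.float64(10.2)), (341.1, np.float64(23.5))]
0.035 [(162.4, np.float64(11.5)), (342.9, np.float64(38.0))]
sig 162.75 joint r 0.13 depth 0.0 root edge 0.0865
sig 282.75 joint r 0.142 depth 11.9 root edge 0.0785
sig 42.75 joint r 0.143 depth 10.1 root edge 0.075
```

View pics/w11.png

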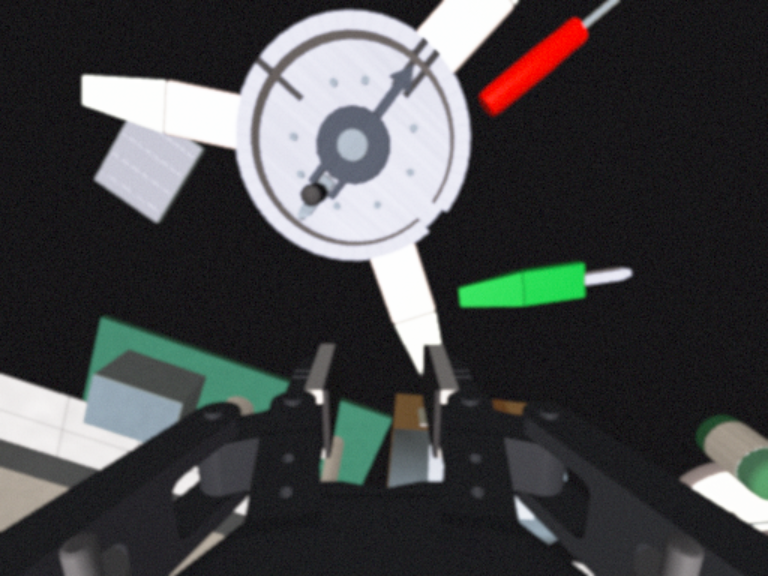

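```bash
python3 -c "
from h import *
plan([([*rim(-75,.17)[0]],105)])"
```

```text
4 rows
xyz [[-0.0232, -0.0241, 0.03], [-0.0239, -0.0232, 0.0301], [-0.0246, -0.0224, 0.0302], [-0.0253, -0.0215, 0.0303]] 
ang [[0.27, 0.05, 1.66], [0.27, 0.05, 1.66], [0.27, 0.05, 1.66], [0.27, 0.05, 1.66]]
```

servo_tool --xyz '[[-0.0232,-0.0241,0.03],[-0.0239,-0.0232,0.03],[-0.0246,-0.0224,0.03],[-0.0253,-0.0215,0.027],[0,0,0]]' --angular '[[0.3,0,1.7],[0.3,0,1.7],[0.3,0,1.7],[0.3,0,1.7],[0,0,0]]' --gripper '[0.03,0.03,0.03,0.03,0.03]'

```text
clock: 54.82
position: [0.5781, -0.0661, 0.1645]
tcp_rot: [-0.003, 0.614, 0.789, -0.005]
ft_force: [-0.0, -0.4, 0.8]
gripper_width: 0.0303
```

```bash
python3 -c "
from h import *
st()
plan([([*rim(-75,.15)[0]],105)])"
```

```text
clk 54.825 p [ 0.5781 -0.0661  0.1645] th 104.25 phi -82.33 r 0.0785 w 0.0303 F [-0.  -0.4  0.8] T [-0.01  0.   -0.01]
1 rows
xyz [[0.005, 0.0101, 0.0144]] 
ang [[-0.65, 0.0, -0.75]]
```

servo_tool --xyz '[[0.005,0.0101,0.0144],[0,0,0],[0,0,0]]' --angular '[[-0.6,0,-0.8],[0,0,0],[0,0,0]]' --gripper '[0.03,0.03,0.03]'

```text
clock: 55.2
position: [0.5857, -0.0598, 0.15]
tcp_rot: [-0.001, 0.609, 0.793, -0.0]
ft_force: [0.8, -0.1, -0.2]
gripper_width: 0.0298
```

```bash
python3 -c "
from h import *
st()
p=tcp()[0]; d=p[:2]-C; f=np.degrees(np.arctan2(d[1],d[0]))
plan([([*rim(f,.128)[0]],f+180)])"
```

```text
clk 55.2 p [ 0.5857 -0.0598  0.15  ] th 104.91 phi -75.78 r 0.0738 w 0.0298 F [ 0.8 -0.1 -0.2] T [ 0.01  0.   -0.01]
1 rows
xyz [[0.0007, 0.0, 0.022]] 
ang [[-0.05, -0.05, 0.69]]
```

servo_tool --xyz '[[0.0007,0,0.022],[0,0,0]]' --angular '[[0,0,0.7],[0,0,0]]' --gripper '[0.03,0.03]'

```text
clock: 55.45
position: [0.5866, -0.059, 0.1296]
tcp_rot: [0.001, 0.614, 0.789, 0.001]
ft_force: [-0.1, 0.1, 0.6]
gripper_width: 0.0299
```

```bash
python3 -c "
from h import *
st()
p=tcp()[0]; d=p[:2]-C; f=np.degrees(np.arctan2(d[1],d[0]))
plan([([*rim(f,.128)[0]],f+180)])"
```

```text
clk 55.45 p [ 0.5866 -0.059   0.1296] th 104.22 phi -74.95 r 0.0732 w 0.0299 F [-0.1  0.1  0.6] T [-0.04 -0.03  0.02]
1 rows
xyz [[0.0002, 0.0, 0.0016]] 
ang [[0.11, 0.01, -0.84]]
```

Close, check, then nudge +1.9°.

servo_tool --xyz '[[0,0,0],[0,0,0],[0,0,0],[0,0,0]]' --angular '[[0,0,-0.8],[0,0,0],[0,0,0],[0,0,0]]' --gripper '[0.03,0,0,0]'

```text
clock: 55.95
position: [0.587, -0.0579, 0.1321]
tcp_rot: [0.001, 0.608, 0.794, 0.002]
ft_force: [-0.2, 0.7, -2.0]
gripper_width: 0.0085
```

```bash
python3 -c "
from h import *
st()
im,c=cap('wrist')
for rr,z in [(.061,.116),(.045,.126),(.04,.126),(.035,.126)]: print(rr,dips(*ring(im,c,C,rr,z)))"
```

```text
clk 55.95 p [ 0.587  -0.0579  0.1321] th 105.17 phi -74.39 r 0.0723 w 0.0085 F [-0.2  0.7 -2. ] T [-0.03  0.07  0.02]
0.061 [(159.8, np.float64(16.2)), (250.0, np.float64(4.8)), (345.0, np.float64(123.2))]
0.045 [(164.4, np.float64(12.0)), (199.5, np.float64(1.8)), (274.4, np.float64(0.5)), (306.6, np.float64(2.0)), (357.8, np.float64(84.8))]
0.04 [(139.4, np.float64(2.5)), (164.8, np.float64(13.8)), (356.2, np.float64(77.2))]
0.035 [(36.4, np.float64(2.0)), (95.1, np.float64(3.5)), (165.0, np.float64(15.8)), (351.6, np.float64(71.5))]
```

servo_tool --xyz '[[0,0.0024,0],[0,0,0]]' --angular '[[0,0,-1.9],[0,0,0]]' --gripper '[0,0]'

```text
clock: 56.25
position: [0.5893, -0.0573, 0.1321]
tcp_rot: [0.001, 0.594, 0.805, 0.002]
ft_force: [-0.5, 1.7, -1.5]
gripper_width: 0.0085
```

```bash
python3 -c "
from h import *
st()
im,c=cap('wrist')
for rr,z in [(.061,.116),(.045,.126),(.04,.126),(.035,.126)]: print(rr,dips(*ring(im,c,C,rr,z)))"
```

```text
clk 56.25 p [ 0.5893 -0.0573  0.1321] th 107.19 phi -72.53 r 0.0723 w 0.0085 F [-0.5  1.7 -1.5] T [0.3  0.08 0.05]
0.061 [(157.1, np.float64(11.5)), (167.2, np.float64(5.2)), (251.8, np.float64(4.8)), (347.0, np.float64(123.8))]
0.045 [(164.4, np.float64(12.0)), (201.5, np.float64(1.8)), (276.5, np.float64(1.2)), (308.4, np.float64(2.0)), (359.8, np.float64(85.2))]
0.04 [(141.1, np.float64(2.5)), (164.6, np.float64(14.0)), (358.5, np.float64(77.8))]
0.035 [(38.2, np.float64(1.8)), (97.0, np.float64(3.8)), (164.9, np.float64(15.5)), (353.0, np.float64(73.2))]
```

servo_tool --xyz '[[0,0,0],[0,0,0],[0,0,-0.04],[0.03,0.025,-0.04],[0.04,0.025,-0.04],[0.025,0.025,-0.03],[0,0,0],[0,0,0]]' --angular '[[0,0,0],[0,0,0],[0,0,0],[0,0,0],[0,0,0],[0,0,0],[0,0,0],[0,0,0]]' --gripper '[0.03,0.03,0.03,0.03,0.03,0.03,0.03,0.03]'

```text
clock: 57.3
position: [0.6361, 0.0554, 0.2878]
tcp_rot: [0.005, 0.595, 0.803, 0.002]
ft_force: [0.3, -0.2, -1.1]
gripper_width: 0.0304
```

```bash
python3 -c "
from h import *
st()
im,c,ctr=marks(guess=C)
for rr,z in [(.05,.126),(.045,.126),(.04,.126),(.035,.126)]: print(rr,dips(*ring(im,c,ctr,rr,z)))
ctr2=ctr
for s in (162.4,282.4,42.4): joint_r(s,im,c); homecheck(s,im,c)
v=proj(c,[*(ctr+.05*np.array([np.cos(np.radians(163)),np.sin(np.radians(163))])),.126]).astype(int)
y0=max(0,v[1]-35);a=im[y0:y0+70,v[0]-45:v[0]+45,::-1];cv2.imwrite('pics/w12.png',cv2.resize(a,None,fx=7,fy=7,interpolation=cv2.INTER_CUBIC))"
```

```text
clk 57.3 p [0.6361 0.0554 0.2878] th 106.9 phi 32.55 r 0.0813 w 0.0304 F [ 0.3 -0.2 -1.1] T [ 0.07  0.05 -0.03]
ctr [0.5675 0.0118] 0.0784 74
0.073 [(158.2, np.float64(3.8)), (166.0, np.float64(3.8)), (252.0, np.float64(3.8))]
0.061 [(161.9, np.float64(14.0)), (252.1, np.float64(4.5))]
0.056 [(161.4, np.float64(15.0)), (252.0, np.float64(4.8))]
0.05 [(162.1, np.float64(18.5)), (251.9, np.float64(5.0)), (339.6, np.float64(17.0))]
0.045 [(162.4, np.float64(9.0)), (339.8, np.float64(21.2))]
0.04 [(162.5, np.float64(9.8)), (341.2, np.float64(23.8))]
0.035 [(162.6, np.float64(11.0)), (342.9, np.float64(37.5))]
sig 162.4 joint r 0.132 depth 84.7 root edge 0.0865
-0.013 155 115 139 206 235 236 235 235 236 238 245 253 254 254 254 254 254 254 254 254
0.013 169 114 113 169 225 232 233 233 233 233 237 250 253 253 253 253 253 254 253 253
sig 282.4 joint r 0.142 depth 11.6 root edge 0.078
-0.013 199 129 97 94 111 174 227 234 235 236 235 236 241 251 253 254 253 253 254 254
0.013 200 137 100 100 129 190 229 235 235 235 236 238 243 252 254 254 254 254 254 254
sig 42.4 joint r 0.143 depth 9.6 root edge 0.075
-0.013 161 135 176 224 234 236 236 236 236 242 250 253 254 254 254 254 254 254 254 254
0.013 153 151 205 232 234 235 234 236 239 245 252 254 254 254 254 254 254 254 254 254
```

View pics/w12.png

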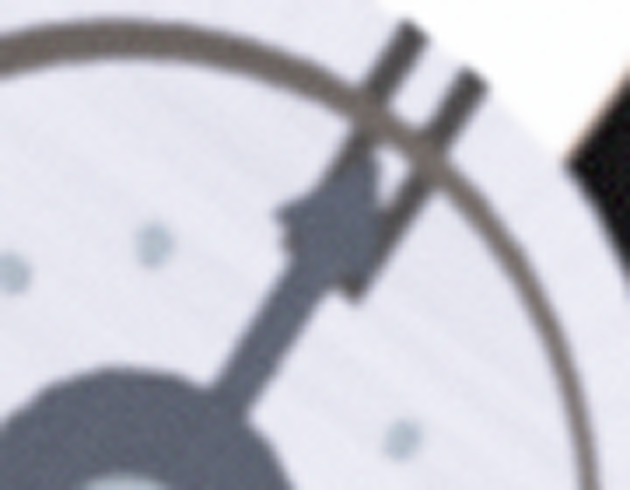

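```bash
python3 -c "
from h import *
im,c=cap('wrist'); ctr,r,n=rotorfit(im,c,C); print(ctr,r)
v=proj(c,[*(np.array([.5675,.0118])+.05*np.array([np.cos(np.radians(163)),np.sin(np.radians(163))])),.126]).astype(int); y0=max(0,v[1]-35); o=np.array([v[0]-45,y0]);print(o)
def ang(px,z):
    t=back(c,o+np.array(px)/7.,z)[:2]-ctr; return np.degrees(np.arctan2(t[1],t[0]))%360, np.linalg.norm(t)
print('tip',ang((375,155),.124),'shaft',ang((232,400),.124),ang((305,285),.124),'cap')
print('line L rim',ang((413,32),.137),'R rim',ang((473,85),.137),'R inner end',ang((350,290),.115),'L barb',ang((280,212),.124))
g=cv2.cvtColor(im,cv2.COLOR_RGB2GRAY)
for rr in (.064,.062,.060,.058): 
  for z in (.126,):
    a,v=ring(im,c,ctr,rr,z,1.); print(rr,v[148:178].astype(int).tolist())"
```

```text
[0.56757936 0.01174566] 0.07838736166678387
[216  27]
tip (np.float64(163.02488063035887), np.float64(0.0645062933700291)) shaft (np.float64(160.66901953285623), np.float64(0.026266613868671827)) (np.float64(161.4104723484876), np.float64(0.04500376478002175)) cap
line L rim (np.float64(165.45645100936005), np.float64(0.07706476188617566)) R rim (np.float64(157.7299849556782), np.float64(0.07661879548353476)) R inner end (np.float64(155.4423089387786), np.float64(0.04974673049819275)) L barb (np.float64(170.93614735654825), np.float64(0.05141214708611191))
0.064 [229, 230, 229, 229, 229, 228, 218, 168, 110, 85, 104, 170, 217, 218, 189, 160, 118, 90, 89, 122, 181, 219, 227, 227, 227, 228, 226, 225, 226, 227]
0.062 [230, 230, 230, 229, 229, 224, 201, 145, 100, 90, 115, 167, 200, 181, 133, 106, 93, 85, 89, 121, 176, 218, 228, 229, 229, 229, 230, 230, 231, 230]
0.06 [231, 230, 231, 230, 231, 225, 190, 135, 86, 84, 108, 141, 149, 121, 101, 98, 99, 96, 91, 112, 166, 214, 229, 231, 230, 231, 232, 230, 231, 231]
0.058 [229, 228, 230, 230, 229, 219, 179, 122, 90, 83, 86, 97, 100, 103, 100, 100, 101, 99, 100, 116, 159, 205, 228, 229, 229, 231, 228, 228, 230, 229]
```

```bash
python3 -c "
from h import *
st();print(ctrl.job_done())"
```

```text
clk 57.4 p [0.6357 0.055  0.2875] th 106.85 phi 32.45 r 0.0807 w 0.03 F [ 0.4  0.4 -0.6] T [-0.02  0.06  0.05]
the job is handed in; nothing more can be done
None
```

I turned the rotor to the lock mark and slid the bolt home, then put the three white blades (the only ones on the table) into sockets 120° apart. After that I drew the bolt back, turned the rotor about 90° to the park mark, and handed the job in at 57 s.

- **Bolt:** it travelled about 12.3 mm each way to a firm stop. The camera showed it home before any blade went in. The drawn position was only confirmed by the stop and by the rotor then turning freely.
- **Blades home:** each blade stopped against the socket mouth at about 8–15 N. Close-ups straight after insertion put the root faces at about 81 mm from the axis, and the block/tip joint on two of them at 144.5–145 mm. Home is 80 and 145 mm, and the camera is good to about 2 mm. The first check of the second blade read about 84 mm at its root face, until the joint line settled it.
- **After turning:** all three blades were still in place. From the slanted view the joints read 142–143 mm on two, and the third was out of the picture, so this check is rougher.
- **Park mark:** it is within about 0.5–1° of the pointer. My readings of the pointer's own angle differ by about that much (162.4–163.0°). I re-gripped the rim twice to correct the angle. The first try made it slightly worse (about 1.7° off) and the second brought it in.
- **Other things:** I never moved the panel, tape, screwdriver, or the yellow and green blades. The arm ended well clear, touching nothing.

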